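# Put the washed beakers away in the strut-lid chest

### The job

Move the amber bottle off the chest's lid and stand it in the solvent tray, then raise the lid past its balance point so that its struts hold it open by themselves. Put every washed beaker into the chest, mouth-down and fully down on the floor, nested in size order with the smallest innermost: the steel ones centred on the black disc, the blue ones centred on the blue disc. Last, shut the lid fully, and leave everything else where it is.

Things in the scene. Friction and masses are not known exactly. Their poses are not given: they have to be found in the camera images.
- chest: grey open-topped storage chest fixed to the bench, 160 (x) x 290 (y) x 80 mm high, walls and floor 8 mm thick (inside 144 x 274 mm, 72 mm deep); origin at the centre of its underside, z up; it is turned up to 0.1 rad; the white lid is hinged along its +x top edge
- lid (a joint): angle of the white lid (160 x 290 x 10 mm plate, 0.6 kg), rad: 0 shut, 1.75 fully open (stop, leaning slightly back beyond upright). Gas struts carry most of its weight: lifting takes about 1 N at the bar; below the balance point (about 0.8) it sinks shut by itself, above it the struts swing it up to the stop and hold it there in about 2 s; pulling it back from open takes about 3 N at the bar. The motion is damped
- lid_bar (a point): middle of the lid's black round pull bar, 12 mm thick, 140 mm long, along the chest's y; it stands 42 mm in front of the lid's front edge on an arm at either end (gap open above and below), at 202 mm from the hinge line, and moves with the lid: 86 mm over the bench when shut
- lid_hinge (a point): middle of the lid's hinge line, 80 mm over the bench; the line runs along the chest's y and the lid's pull bar rises and swings to +x as it opens
- pad_blue: blue disc, 100 mm across and 1 mm thin (flush, no step to speak of) on the chest's inner floor, with a white dot at its centre: place for the blue beakers; origin at its centre on the floor, 8 mm over the bench
- pad_steel: black disc like the blue one: place for the steel beakers; the two are 130 mm apart, side by side, and may be swapped
- bottle: amber glass bottle with a blue cap and paper label, 60 mm across the body, 115 mm high with neck and cap (the straight body is the lower 60 mm), 0.3 kg, standing on the chest's lid at the start; origin at the centre of its underside, z up
- tray: white solvent tray fixed to the bench, 120 (x) x 270 (y) x 18 mm high, walls and floor 4 mm; origin at the centre of its underside; the clear-glass bottle stands in its +y half
- tray_free (a point): middle of the empty -y half of the tray, on its inner floor
- steel_small: small bright steel beaker, straight-sided, 40 mm across, 42 mm high, wall 2.5 mm, closed end 4 mm, about 50 g; it stands mouth-down: origin at the centre of its open rim, underneath, z up towards the closed end. Fits inside the next larger one with 4.5 mm to spare all round and so that every rim stands on the floor. May be absent
- steel_medium: medium bright steel beaker, straight-sided, 54 mm across, 50 mm high, wall 2.5 mm, closed end 4 mm, about 75 g; it stands mouth-down: origin at the centre of its open rim, underneath, z up towards the closed end. Fits inside the next larger one with 4.5 mm to spare all round and so that every rim stands on the floor. May be absent
- steel_large: large bright steel beaker, straight-sided, 68 mm across, 58 mm high, wall 2.5 mm, closed end 4 mm, about 110 g; it stands mouth-down: origin at the centre of its open rim, underneath, z up towards the closed end. Fits inside the next larger one with 4.5 mm to spare all round and so that every rim stands on the floor. May be absent
- blue_small: small blue plastic beaker, straight-sided, 40 mm across, 42 mm high, wall 2.5 mm, closed end 4 mm, about 50 g; it stands mouth-down: origin at the centre of its open rim, underneath, z up towards the closed end. Fits inside the next larger one with 4.5 mm to spare all round and so that every rim stands on the floor. May be absent
- blue_medium: medium blue plastic beaker, straight-sided, 54 mm across, 50 mm high, wall 2.5 mm, closed end 4 mm, about 75 g; it stands mouth-down: origin at the centre of its open rim, underneath, z up towards the closed end. Fits inside the next larger one with 4.5 mm to spare all round and so that every rim stands on the floor. May be absent
- blue_large: large blue plastic beaker, straight-sided, 68 mm across, 58 mm high, wall 2.5 mm, closed end 4 mm, about 110 g; it stands mouth-down: origin at the centre of its open rim, underneath, z up towards the closed end. Fits inside the next larger one with 4.5 mm to spare all round and so that every rim stands on the floor. May be absent
- tray_bottle: clear glass bottle with a blue cap, 60 mm across, 115 mm high, in the tray: bystander; origin at the centre of its underside
- loose_cap: loose blue bottle cap, 42 mm across, 22 mm high, mouth up, on the bench: bystander; origin underneath
- vial_box: cardboard box of vials, 90 x 130 x 43 mm, beyond the chest: bystander; origin underneath
- mouse: grey computer mouse, 100 x 60 x 34 mm, left of the mat: bystander; origin underneath
- stapler: black stapler, 40 x 120 x 40 mm, right of the chest: bystander; origin underneath
There are look-alikes about, which are no part of the job. Leave any brown or red look-alike of the blue_large alone.

How it is judged:
On the way, in this order (a step that is already met when the one before it is completed fails the run):
1. the amber bottle stands upright and released in the tray (x of bottle in the frame of tray between -0.05 and 0.05 m and y of bottle in the frame of tray between -0.12 and 0.12 m and z of bottle in the frame of tray below 0.012 m and angle between bottle's own z axis and vertical below 0.1 rad and contact force between the fingers and bottle below 0.1 N), for 0.2 s.
2. the lid stands open (above 1.6 rad), held by its struts alone (value of joint lid above 1.6 rad and contact force between each of the arm, the fingers and lid below 0.1 N), for 0.4 s.
3. all beakers nested on their discs, released, with the lid still open (horizontal distance between each of steel_small, steel_medium, steel_large and pad_steel below 0.03 m and z of steel_small in the frame of pad_steel between -0.006 and 0.008 m and angle between each of steel_small, steel_medium, steel_large, blue_small, blue_medium, blue_large's own z axis and vertical below 0.1 rad and linear speed of each of steel_small, steel_medium, steel_large, blue_small, blue_medium, blue_large below 0.02 m/s and z of steel_medium in the frame of pad_steel between -0.006 and 0.008 m and z of steel_large in the frame of pad_steel between -0.006 and 0.008 m and horizontal distance between steel_small and steel_medium below 0.012 m and horizontal distance between steel_medium and steel_large below 0.012 m and horizontal distance between steel_small and steel_large below 0.018 m and horizontal distance between each of blue_small, blue_medium, blue_large and pad_blue below 0.03 m and z of blue_small in the frame of pad_blue between -0.006 and 0.008 m and z of blue_medium in the frame of pad_blue between -0.006 and 0.008 m and z of blue_large in the frame of pad_blue between -0.006 and 0.008 m and horizontal distance between blue_small and blue_medium below 0.012 m and horizontal distance between blue_medium and blue_large below 0.012 m and horizontal distance between blue_small and blue_large below 0.018 m and contact force between the fingers and anything else below 0.1 N and value of joint lid above 1.5 rad), for 0.2 s.
At the end, for the whole second after the job is handed in: Lid shut (below 0.04 rad); every beaker mouth-down at rest on the chest floor (within 8 mm), within 30 mm of its own disc's centre, nested (neighbouring sizes concentric within 12 mm, small to large 18 mm); amber bottle upright in the tray; nothing held (horizontal distance between each of steel_small, steel_medium, steel_large and pad_steel below 0.03 m and z of steel_small in the frame of pad_steel between -0.006 and 0.008 m and angle between each of steel_small, steel_medium, steel_large, blue_small, blue_medium, blue_large, bottle's own z axis and vertical below 0.1 rad and linear speed of each of steel_small, steel_medium, steel_large, blue_small, blue_medium, blue_large below 0.02 m/s and z of steel_medium in the frame of pad_steel between -0.006 and 0.008 m and z of steel_large in the frame of pad_steel between -0.006 and 0.008 m and horizontal distance between steel_small and steel_medium below 0.012 m and horizontal distance between steel_medium and steel_large below 0.012 m and horizontal distance between steel_small and steel_large below 0.018 m and horizontal distance between each of blue_small, blue_medium, blue_large and pad_blue below 0.03 m and z of blue_small in the frame of pad_blue between -0.006 and 0.008 m and z of blue_medium in the frame of pad_blue between -0.006 and 0.008 m and z of blue_large in the frame of pad_blue between -0.006 and 0.008 m and horizontal distance between blue_small and blue_medium below 0.012 m and horizontal distance between blue_medium and blue_large below 0.012 m and horizontal distance between blue_small and blue_large below 0.018 m and x of bottle in the frame of tray between -0.05 and 0.05 m and y of bottle in the frame of tray between -0.12 and 0.12 m and z of bottle in the frame of tray below 0.012 m and value of joint lid below 0.04 rad and contact force between the fingers and anything else below 0.1 N); the robot touches nothing.
It fails at once if a bystander (clear bottle, loose cap, vial box, mouse, stapler) is moved more than 40 mm (distance of any of tray_bottle, loose_cap, vial_box, mouse, stapler from where it was at the start of the episode above 0.04 m).
Of steel_small, steel_medium, steel_large, blue_small, blue_medium, blue_large only 3 to 5 are there at a start; the rules pass over those that are not, and their reading is None.
At some moment in a run one of steel_small, steel_medium, steel_large, blue_small, blue_medium, blue_large may be knocked a few centimetres aside while the robot is not near it.
It also fails if it takes over 210 s, if anything falls off the work surface, if the arm or the gripper's body presses on something with over 40 N, if the wrist force passes 120 N, or if a joint passes its speed limit or range.

### The arm

A 6-joint arm with a two-finger parallel gripper is mounted at the origin on the work surface. World frame = base frame: x ahead of the robot, y to its left, z up, the work surface at z = 0. Lengths are in m, angles in rad, forces in N, time in s.
With the tool pointing down it reaches from about 0.25 to 0.8 m from the base axis. Payload 8.5 kg.
Tool frame: the origin (TCP) lies at the very end of the fingers, on their centre line; the grasp point (between the pads) lies 19 mm behind it; z points along the fingers, y is the direction in which the jaws open and shut (so a half turn about z gives the same grasp; the last joint's range is limited). The gripper opens to 85 mm and grips with 20 to 120 N. Pads are 22 mm wide; open, the fingers measure 114 mm over their backs; the gripper's body (76 mm by 85 mm) begins 54 mm behind the grasp point. The pads swing forward as they close: fully open they stand 13 mm farther back than shut.
Start: joints at [-1.29, 0.238, -0.013, 1.319, 0, 1.571], TCP at [0.145, -0.504, 0.231] pointing down, gripper open.
Joint ranges: [-2.66, 2.66], [-1.03, 1.9], [-1.14, 1.46], [-1.82, 2.27], [-1.45, 1.34], [-3.14, 3.14]. Speed limits (rad/s): [2.22, 2.22, 2.79, 3.14, 3.14, 3.14].

### API

Orientations are given as a unit quaternion [x, y, z, w].
In Python, from cell import get_obs, snapshot, finish_job gives the robot as it stands.
- The arm moves only by the tool apply_moves, never from a script. Its argument "targets" is a list of rows, each a list of 3 entries, a list of its own where there are three numbers: the shift along the tool's x, y, z in mm, then the turn, a rotation vector about the tool's x, y, z in rad, then the finger opening in mm, from 0 to 85.4. A call has 1 to 12 rows; each row is the pose to reach, as a shift and turn from the pose measured when the call began, along the tool's axes at that moment; what a row does not reach only later rows make up. A row lasts 1/12 s, in which the tool goes at most 41.7 mm and 7.16 degrees, less where a joint would pass 70% of its speed; a pose out of reach is approached as far as the arm can. A call with a gripper value outside its range is refused whole. The fingers move at their own pace and stop on an object; the grip force is fixed at half the most. Time passes only in rows, so rows that repeat a pose let the fingers close. It gives the time, the measured TCP pose, the force and the opening at its end, in the units of the state.
- get_obs(): the state, without advancing time (a new reading comes with each control period).
- snapshot(name): name is "scene" or "top"; returns a dict with "color" (420x560x3 uint8, blue, green, red), "K" (3x3 intrinsics, pixels), "dist" ([k1, k2, p1, p2, k3] as OpenCV has them; the pictures are not rectified), "R" (3x3) and "t" (3): a world point X has camera coordinates R X + t. Camera axes: x right, y down, z forward; pixel columns grow to the right and rows downward; lengths in m; the calibration is good to about 2 mm. A picture is of the moment at which its call begins. There is no depth.
- finish_job(): hands the job in, once; it reports no verdict.
The state is a dict: "t": time; "joints": joint angles; "joint_vel": joint speeds; "joint_efforts": joint torques, N m; "tcp_pos": TCP position; "orientation": TCP orientation; "force": force on the tool from outside, world axes, zero at the start; "ft_torque": the same for the moment, N m; "gripper_width": opening from 0.0 (shut) to 1.0 (fully open).
Only numpy, scipy, OpenCV 4.12 (cv2) and the standard library are available. Lean on these libraries where they do the work, as an engineer would, in place of code of your own. Each camera call takes 0.05 s, during which the arm holds its last target.

## Working session

There is one attempt and no reset: what is moved stays moved. The work goes in short steps, Python scripts to look and compute and a tool call to move; the robot and the scene stay as the last step left them, time stands still between calls to the robot, and variables do not carry over. Pictures are saved under pics/ and viewed, and the job is handed in when it is done.

Besides the shell and the picture viewer there is one more tool, called by a JSON object that holds its "fn" and its "kwargs". apply_moves: Moves the arm, as the interface text tells. Its arguments: {"type":"object","properties":{"targets":{"type":"array"}},"required":["targets"]}

```bash
ls; mkdir -p pics
python3 - <<'E'
from cell import get_obs, snapshot
import cv2
o=get_obs()
for k,v in o.items(): print(k,v)
for n in ("scene","top"):
    s=snapshot(n); cv2.imwrite(f"pics/{n}0.png",cv2.resize(s["color"],None,fx=1.4,fy=1.4,interpolation=cv2.INTER_CUBIC)); print(n,s["K"],s["dist"],s["R"],s["t"])
E
```

```text
pics
t 0.0
joints [-1.29001337e+00  2.38799191e-01 -1.42193742e-02  1.31920756e+00
  1.25409880e-05  1.57077645e+00]
joint_vel [-6.28844410e-04  4.56410090e-04 -1.07313845e-03 -1.37810617e-03
 -5.75647847e-05 -5.59623518e-04]
joint_efforts [ 1.81908663e-04 -5.38779294e+01  3.46443307e+01  1.81257888e-02
  1.60909785e-04 -9.33767581e-06]
tcp_pos [ 0.14537443 -0.50405447  0.23068155]
orientation [ 9.90159649e-01  1.39940551e-01 -9.38206805e-05 -7.08744875e-04]
force [ 1.01078326  0.2499696  -0.55920649]
ft_torque [-0.01537128  0.0461845  -0.02158414]
gripper_width 0.9985939023412232
scene [[497.84757327   0.         288.3789868 ]
 [  0.         497.84757327 208.03574641]
 [  0.           0.           1.        ]] [-0.06521445  0.          0.          0.          0.        ] [[-0.81995891  0.57207028  0.02007459]
 [ 0.40998237  0.61138661 -0.67684626]
 [-0.39947696 -0.5467559  -0.73585063]] [ 0.42442142 -0.14092822  1.65880456]
top [[481.40128256   0.         274.21342548]
 [  0.         481.40128256 204.95008083]
 [  0.           0.           1.        ]] [-0.00748845  0.          0.          0.          0.        ] [[ 0.02885978 -0.99954928  0.00826762]
 [-0.99458279 -0.02954072 -0.09966152]
 [ 0.09986083 -0.00534663 -0.99498705]] [-0.01188906  0.55319082  1.69971566]
```

View pics/scene0.png

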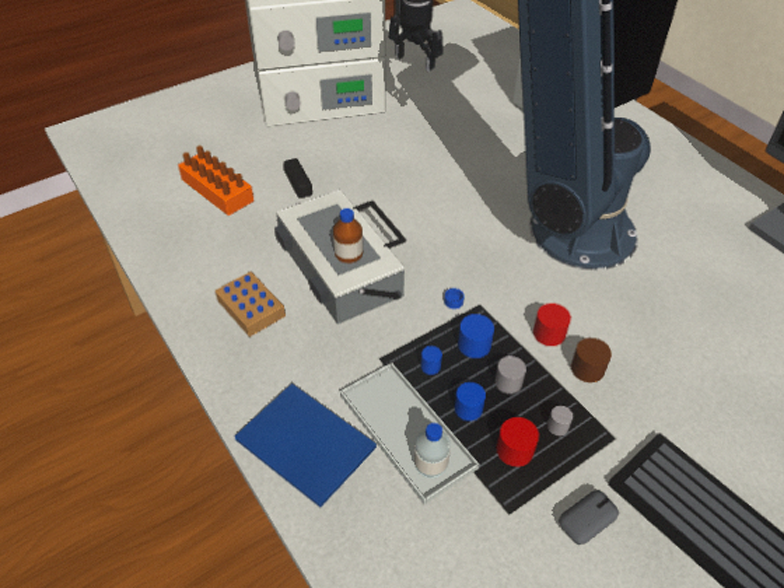

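View pics/top0.png

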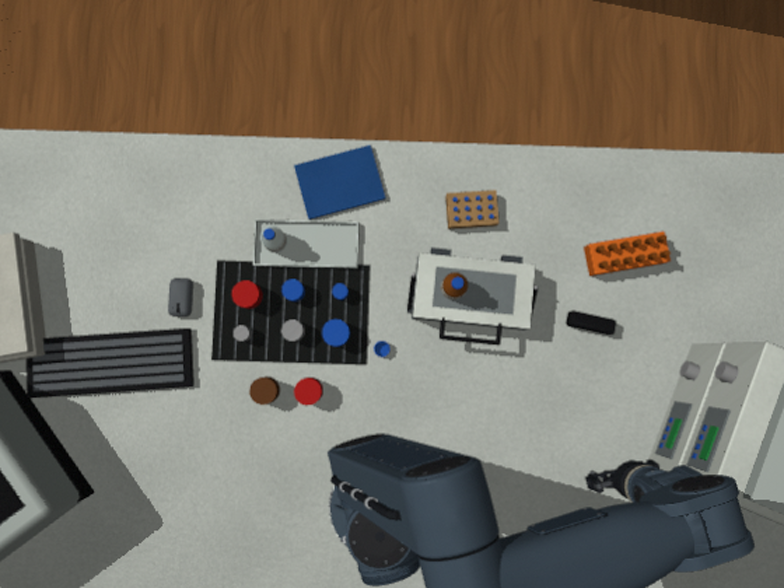

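The top view shows five beakers on the mat: blue small (340,291), blue medium (292,290), blue large (336,333), steel medium (292,330) and steel small (241,333), in 1.4x pixels. The look-alikes are red (245,294), red (308,391) and brown (264,391). The amber bottle is on the lid at (455,285).

```bash
cat > h.py <<'E'
import numpy as np, cv2
from cell import get_obs, snapshot
def ray(s,px):
    p=cv2.undistortPoints(np.array([[px]],float),s["K"],np.array(s["dist"]))[0,0]
    R=np.array(s["R"]);t=np.array(s["t"])
    return -R.T@t, R.T@np.array([p[0],p[1],1.])
def plane(s,px,z):
    C,d=ray(s,px); return C+d*(z-C[2])/d[2]
def proj(s,X):
    r,_=cv2.Rodrigues(np.array(s["R"]))
    return cv2.projectPoints(np.array([X],float),r,np.array(s["t"]),s["K"],np.array(s["dist"]))[0][0,0]
def tri(sa,pa,sb,pb):
    Ca,da=ray(sa,pa);Cb,db=ray(sb,pb)
    A=np.stack([da,-db],1);u=np.linalg.lstsq(A,Cb-Ca,rcond=None)[0]
    P=Ca+da*u[0];Q=Cb+db*u[1]
    return (P+Q)/2,np.linalg.norm(P-Q)
def blobs(mask,amin=40):
    n,l,st,c=cv2.connectedComponentsWithStats(mask.astype(np.uint8))
    return [(c[i],st[i]) for i in range(1,n) if st[i][4]>=amin]
def hsv(s): return cv2.cvtColor(s["color"],cv2.COLOR_BGR2HSV)
def bluemask(s): 
    h=hsv(s); return cv2.inRange(h,(105,140,60),(128,255,255))
def crop(s,x0,y0,x1,y1,name,f):
    cv2.imwrite("pics/"+name,cv2.resize(s["color"][y0:y1,x0:x1],None,fx=f,fy=f,interpolation=cv2.INTER_CUBIC))
def tool(dx):  # world displacement -> tool mm
    from scipy.spatial.transform import Rotation as Ro
    return Ro.from_quat(get_obs()["orientation"]).inv().apply(np.array(dx))*1000
E
python3 - <<'E'
from h import *
S={n:snapshot(n) for n in("scene","top")}
for n,s in S.items():
    print(n,-np.array(s["R"]).T@np.array(s["t"]))
    for c,st in blobs(bluemask(s),15): print(' blue',c.round(1),st, plane(s,c,.025).round(3))
    h=hsv(s)
crop(S["top"],150,150,400,300,"tc0.png",3.2)
crop(S["scene"],190,120,450,370,"sc0.png",2.3)
E
```

```text
scene [1.06844042 0.75032392 1.11672555]
 blue [247.1 153.4] [243 149   9  10  75] [ 0.448 -0.339  0.025]
 blue [323.9 212.6] [318 206  13  14 155] [0.399 0.013 0.025]
 blue [339.5 239.4] [327 224  26  32 676] [0.425 0.119 0.025]
 blue [307.7 256.8] [301 247  15  21 271] [0.536 0.117 0.025]
 blue [335.2 286.1] [325 273  22  28 505] [0.533 0.235 0.025]
 blue [218.3 316.7] [ 168  275  100   86 4431] [0.83  0.143 0.025]
 blue [309.5 308.2] [304 302  12  13 123] [0.628 0.25  0.025]
top [0.38080217 0.0135457  1.7464252 ]
 blue [242.3 129.9] [ 211  104   64   52 2202] [0.825 0.129 0.025]
 blue [191.8 167. ] [188 164   8   7  47] [0.683 0.306 0.025]
 blue [208.5 206.6] [201 199  16  16 204] [0.541 0.24  0.025]
 blue [326.5 201.7] [323 198   8   8  56] [ 0.571 -0.184  0.025]
 blue [242.4 207.6] [237 202  12  12 115] [0.541 0.118 0.025]
 blue [239.3 237.2] [230 227  20  21 325] [0.434 0.125 0.025]
 blue [272.4 248.8] [267 244  11  11  89] [0.396 0.006 0.025]
```

View pics/tc0.png

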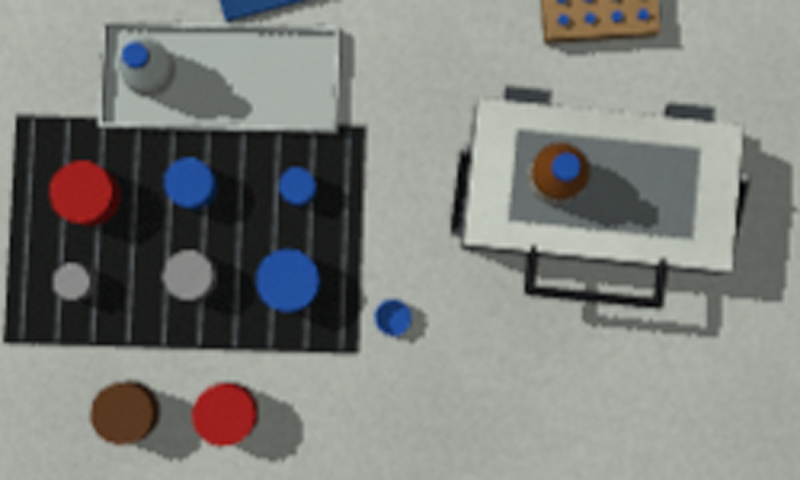

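View pics/sc0.png

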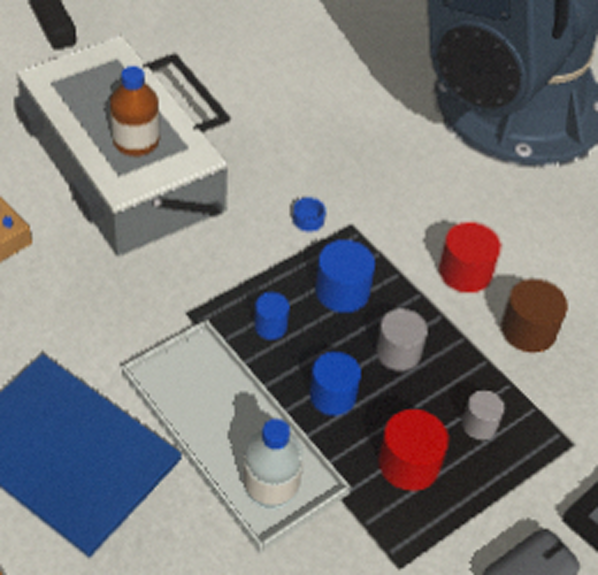

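The crops confirm the target beakers: three blue at (340,278), (334,383) and (271,315), two steel at (402,338) and (484,414) in the scene crop. The reds and the brown are decoys, and the blue ring at (309,213) is the loose cap.

Run:
```python
from h import *
S={n:snapshot(n) for n in("scene","top")}
T=S["top"];C=S["scene"]
def P(x,y): return (150+x/3.2,150+y/3.2)
def Q(x,y): return (190+x/2.3,120+y/2.3)
g=hsv(T);m=cv2.inRange(g,(0,0,100),(180,60,255)); m[:,:150]=0
for c,st in blobs(m,60): 
    if st[4]<600: print('grey top',c.round(1),st)
for nm,pt,ps,h in [("b_large",(239.3,237.2),(339.5,239.4),.058),("b_med",(208.5,206.6),(335.2,286.1),.05),("b_small",(242.4,207.6),(307.7,256.8),.042),("s_med",P(188,275),Q(402,338),.05),("s_small",P(71,281),Q(484,414),.042)]:
    print(nm,plane(T,pt,h*.8).round(4),plane(C,ps,h*.55).round(4),[a.round(4) if hasattr(a,'round') else a for a in tri(T,pt,C,ps)])
print("cap",tri(T,(326.5,201.7),C,(247.1,153.4)), plane(T,(326.5,201.7),.195))
L=[plane(T,P(*p),.09) for p in [(480,98),(745,125),(732,270),(462,246)]]
for p in L: print("lid",p.round(4))
L=np.array(L); print([np.linalg.norm(L[i]-L[(i+1)%4]).round(4) for i in range(4)],L.mean(0))
B=[plane(T,P(*p),.086) for p in [(529,290),(660,303)]]; print("bar",B)
# scene lid corners check
for p in [(17,74),(122,38),(227,163),(115,208)]: print("lidS",plane(C,Q(*p),.09).round(4))
tr=[plane(T,P(*p),.018) for p in [(106,24),(340,29),(337,131),(100,126)]]
print("tray",np.array(tr).round(4), np.mean(tr,0))
```

```text
grey top [208.2 235.4] [201 228  15  16 183]
grey top [171.9 237.3] [167 232  11  11  98]
grey top [337.7 238.6] [317 235  37   8 156]
grey top [438.4 353.2] [429 349  22  10 110]
b_large [0.4336 0.1241 0.0464] [0.4287 0.1224 0.0319] [array([0.4331, 0.1253, 0.0381]), np.float64(0.0021)]
b_med [0.5392 0.2379 0.04  ] [0.534  0.236  0.0275] [array([0.5388, 0.2392, 0.0358]), np.float64(0.0022)]
b_small [0.5398 0.1177 0.0336] [0.5347 0.1163 0.0231] [array([0.539 , 0.119 , 0.0296]), np.float64(0.0032)]
s_med [0.4351 0.2326 0.04  ] [0.4294 0.2329 0.0275] [array([0.4342, 0.2346, 0.0335]), np.float64(0.0033)]
s_small [0.4249 0.3627 0.0336] [0.419  0.3628 0.0231] [array([0.4241, 0.3644, 0.0301]), np.float64(0.0026)]
cap (array([ 0.55032376, -0.16243058,  0.2025311 ]), np.float64(0.0024559547057733636)) [ 0.55213861 -0.16405343  0.195     ]
lid [ 0.6347 -0.0825  0.09  ]
lid [ 0.6138 -0.3713  0.09  ]
lid [ 0.4559 -0.3582  0.09  ]
lid [ 0.4733 -0.0669  0.09  ]
[np.float64(0.2895), np.float64(0.1584), np.float64(0.2918), np.float64(0.1622)] [ 0.54440628 -0.21974514  0.09      ]
bar [array([ 0.4282327 , -0.14041708,  0.086     ]), array([ 0.41835955, -0.28175336,  0.086     ])]
lidS [ 0.6114 -0.3647  0.09  ]
lidS [ 0.4532 -0.3512  0.09  ]
lidS [ 0.4717 -0.0674  0.09  ]
lidS [ 0.6282 -0.0802  0.09  ]
tray [[0.7179 0.3407 0.018 ]
 [0.7202 0.0745 0.018 ]
 [0.6032 0.0741 0.018 ]
 [0.6009 0.3419 0.018 ]] [0.66055348 0.20778537 0.018     ]
```

```bash
cat >> h.py <<'E'
from scipy.spatial.transform import Rotation as Ro
def plan(xyz,yaw=None):
    """shift mm / rotvec (tool axes) to world TCP xyz, tool down with tool x at yaw; None keeps"""
    o=get_obs();R0=Ro.from_quat(o["orientation"])
    d=R0.inv().apply(np.array(xyz)-o["tcp_pos"])*1000
    x=R0.apply([1,0,0]); y0=np.arctan2(x[1],x[0])
    if yaw is None: yaw=y0
    R1=Ro.from_matrix(np.array([[np.cos(yaw),np.sin(yaw),0],[np.sin(yaw),-np.cos(yaw),0],[0,0,-1]]).T)
    r=(R0.inv()*R1).as_rotvec()
    print("to",np.round(xyz,3),"shift",d.round(1),"rot",r.round(3),"rows~%.1f"%max(np.linalg.norm(d)/41.7,np.degrees(np.linalg.norm(r))/7.16),"yaw0 %.3f"%y0)
E
python3 - <<'E'
from h import *
o=get_obs();p=o["tcp_pos"]
plan([p[0],p[1],.30],0.28)
plan([.551,-.163,.30],0.28)
plan([.551,-.163,.176],0.28)
E
```

```text
to [ 0.145 -0.504  0.3  ] shift [  0.   -0.  -68.9] rot [-0.001 -0.     0.001] rows~1.7 yaw0 0.281
to [ 0.551 -0.163  0.3  ] shift [ 484.2 -215.6  -68.8] rot [-0.001 -0.     0.001] rows~12.8 yaw0 0.281
to [ 0.551 -0.163  0.176] shift [ 484.2 -215.5   55.2] rot [-0.001 -0.     0.001] rows~12.8 yaw0 0.281
```

{"fn": "apply_moves", "kwargs": {"targets": [[[0,0,-69],[0,0,0],60],[[0,0,-69],[0,0,0],60],[[50,-22,-69],[0,0,0],60],[[100,-44,-69],[0,0,0],60],[[150,-66,-69],[0,0,0],60],[[200,-88,-69],[0,0,0],60],[[250,-110,-69],[0,0,0],60],[[300,-132,-69],[0,0,0],60],[[350,-155,-69],[0,0,0],60],[[400,-178,-69],[0,0,0],60],[[450,-200,-69],[0,0,0],60],[[484,-215,-69],[0,0,0],60]]}}

```text
t: 1.3
tcp_pos: [0.4658, -0.2347, 0.3003]
orientation: [0.99, 0.14, 0.0, -0.0]
force: [0.3, -1.6, 0.3]
gripper_width: 0.704
```

{"fn": "apply_moves", "kwargs": {"targets": [[[0,0,0],[0,0,0],60],[[0,0,0],[0,0,0],60],[[0,0,0],[0,0,0],60]]}}

```text
t: 1.55
tcp_pos: [0.4657, -0.2345, 0.3001]
orientation: [0.99, 0.141, -0.0, -0.0]
force: [0.6, -0.2, 0.4]
gripper_width: 0.702
```

Run:
```python
from h import *
o=get_obs(); print(o["tcp_pos"],o["force"],o["t"],o["gripper_width"],o["joints"].round(2) if hasattr(o["joints"],"round") else o["joints"])
plan([.551,-.163,.25],.28)
plan([.551,-.163,.176],.28)
s=snapshot("scene");crop(s,170,80,330,250,"b1.png",3.5)
```

```text
[ 0.4656776  -0.23454453  0.30012781] [ 0.6453587  -0.17163552  0.40775459] 1.55 0.7022554369669419 [-0.47  0.22  0.14  1.49 -0.    2.39]
to [ 0.551 -0.163  0.25 ] shift [101.9 -44.9  50.1] rot [-0.     0.     0.002] rows~2.9 yaw0 0.282
to [ 0.551 -0.163  0.176] shift [101.9 -44.9 124.1] rot [-0.     0.     0.002] rows~4.0 yaw0 0.282
```

View pics/b1.png

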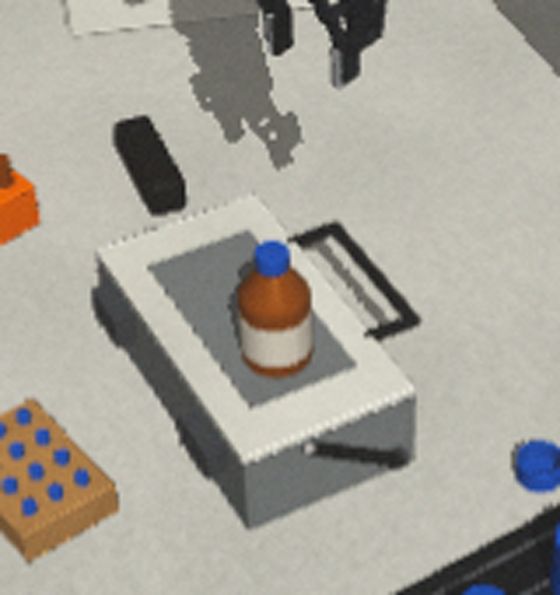

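The bottle stands on the lid with its cap at (272,258). I'll grasp the cap from above.

{"fn": "apply_moves", "kwargs": {"targets": [[[34,-15,0],[0,0,0],60],[[68,-30,0],[0,0,0],60],[[102,-45,0],[0,0,0],60],[[102,-45,25],[0,0,0],60],[[102,-45,50],[0,0,0],60],[[102,-45,75],[0,0,0],60],[[102,-45,100],[0,0,0],60],[[102,-45,121],[0,0,0],60],[[102,-45,121],[0,0,0],60]]}}

```text
t: 2.35
tcp_pos: [0.5476, -0.1646, 0.1755]
orientation: [0.99, 0.139, -0.003, -0.001]
force: [0.1, -0.1, 0.5]
gripper_width: 0.699
```

Run:
```python
from h import *
o=get_obs(); print(o["tcp_pos"],o["force"],o["t"])
s=snapshot("scene");crop(s,190,80,330,220,"b2.png",4)
```

```text
[ 0.54763376 -0.16462905  0.17553387] [ 0.13293478 -0.11062993  0.5233934 ] 2.35
```

View pics/b2.png

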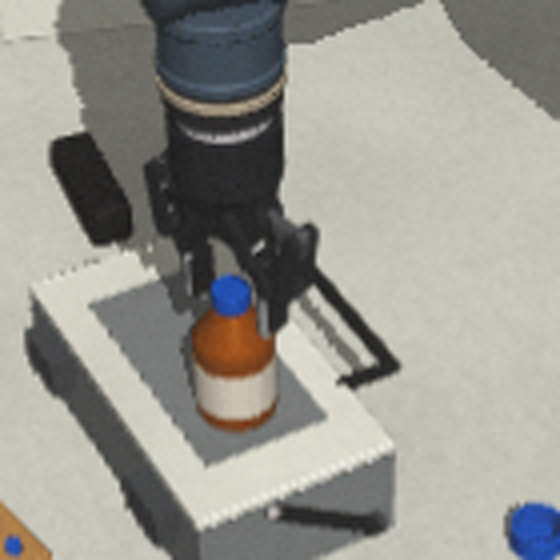

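The cap (230,295) sits between the fingers. Closing.

{"fn": "apply_moves", "kwargs": {"targets": [[[3,0,-4],[0,0,0],60],[[3,0,-4],[0,0,0],20],[[3,0,-4],[0,0,0],10],[[3,0,-4],[0,0,0],10],[[3,0,-4],[0,0,0],10],[[3,0,-4],[0,0,0],10],[[3,0,-4],[0,0,0],10],[[3,0,-4],[0,0,0],10],[[3,0,-4],[0,0,0],10],[[3,0,-4],[0,0,0],10]]}}

```text
t: 3.23
tcp_pos: [0.5523, -0.1639, 0.1837]
orientation: [0.99, 0.139, -0.001, -0.0]
force: [-1.7, 1.0, 7.6]
gripper_width: 0.304
```

{"fn": "apply_moves", "kwargs": {"targets": [[[0,0,-5],[0,0,0],10],[[0,0,-12],[0,0,0],10],[[0,0,-25],[0,0,0],10],[[0,0,-40],[0,0,0],10],[[0,0,-60],[0,0,0],10],[[0,0,-80],[0,0,0],10],[[0,0,-80],[0,0,0],10]]}}

```text
t: 3.82
tcp_pos: [0.5537, -0.1644, 0.268]
orientation: [0.99, 0.139, 0.002, 0.001]
force: [0.5, -0.1, -2.2]
gripper_width: 0.303
```

Run:
```python
from h import *
o=get_obs(); print(o["tcp_pos"],o["force"],o["t"])
s=snapshot("scene");crop(s,190,60,330,200,"b3.png",4)
plan([.63,.0,.28])
plan([.66,.137,.2]);plan([.66,.137,.098])
```

```text
[ 0.55372865 -0.16435144  0.26804263] [ 0.5464801  -0.11956326 -2.16447357] 3.8167
to [0.63 0.   0.28] shift [ 118.9 -136.8  -14. ] rot [ 0.001 -0.002 -0.   ] rows~4.4 yaw0 0.279
to [0.66  0.137 0.2  ] shift [ 185.2 -260.4   66. ] rot [ 0.001 -0.002 -0.   ] rows~7.8 yaw0 0.279
to [0.66  0.137 0.098] shift [ 185.  -260.5  168. ] rot [ 0.001 -0.002 -0.   ] rows~8.7 yaw0 0.279
```

View pics/b3.png

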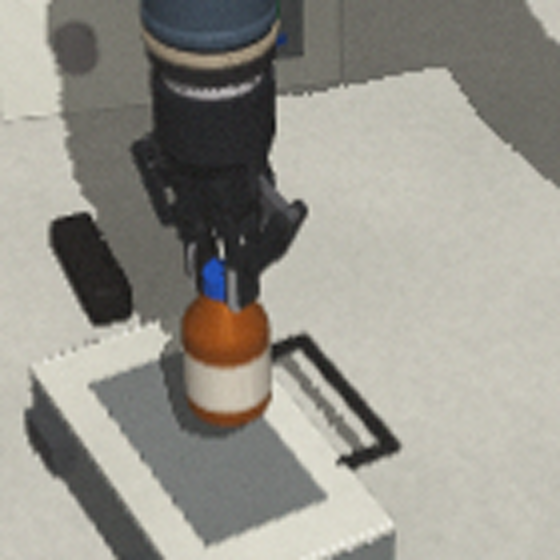

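The bottle is held by its cap and clear of the lid. Carrying it to the tray.

{"fn": "apply_moves", "kwargs": {"targets": [[[15,-22,0],[0,0,0],10],[[37,-52,0],[0,0,0],10],[[60,-85,0],[0,0,0],10],[[84,-118,0],[0,0,0],10],[[108,-152,0],[0,0,0],10],[[130,-184,0],[0,0,0],10],[[150,-212,15],[0,0,0],10],[[167,-236,40],[0,0,0],10],[[178,-252,65],[0,0,0],10],[[185,-260,90],[0,0,0],10],[[185,-260,110],[0,0,0],10],[[185,-260,125],[0,0,0],10]]}}

```text
t: 4.87
tcp_pos: [0.6586, 0.1374, 0.137]
orientation: [0.99, 0.14, -0.001, 0.001]
force: [-0.2, 0.0, -3.1]
gripper_width: 0.307
```

{"fn": "apply_moves", "kwargs": {"targets": [[[0,0,0],[0,0,0],10],[[0,0,0],[0,0,0],10]]}}

```text
t: 5.03
tcp_pos: [0.6572, 0.1373, 0.1349]
orientation: [0.99, 0.14, -0.003, 0.001]
force: [0.1, -0.6, -2.2]
gripper_width: 0.304
```

Run:
```python
from h import *
o=get_obs(); print(o["tcp_pos"],o["force"],o["t"])
s=snapshot("scene");crop(s,230,200,390,360,"b4.png",3.6)
plan([.66,.137,.098],.28)
```

```text
[0.65718044 0.13731391 0.13485616] [ 0.09981553 -0.60680416 -2.15509544] 5.0333
to [0.66  0.137 0.098] shift [ 1.9  0.8 38.4] rot [0.001 0.004 0.   ] rows~0.9 yaw0 0.280
```

View pics/b4.png

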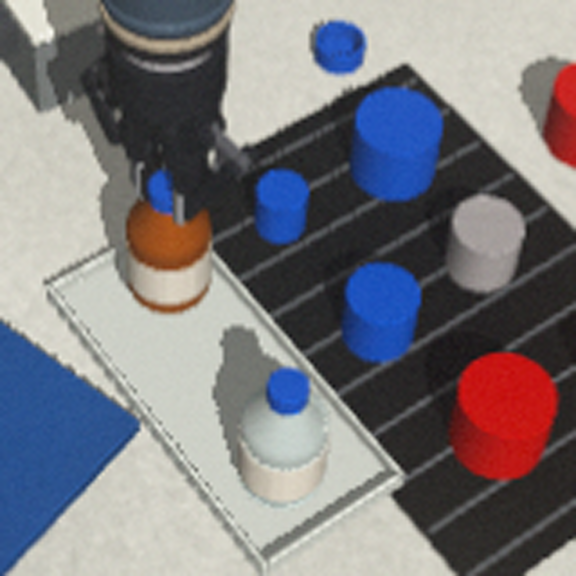

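{"fn": "apply_moves", "kwargs": {"targets": [[[2,1,8],[0,0.004,0],10],[[2,1,16],[0,0.004,0],10],[[2,1,23],[0,0.004,0],10],[[2,1,29],[0,0.004,0],10],[[2,1,33],[0,0.004,0],10],[[2,1,35],[0,0.004,0],10]]}}

```text
t: 5.58
tcp_pos: [0.6598, 0.1367, 0.1006]
orientation: [0.99, 0.14, -0.0, 0.0]
force: [-0.9, -0.5, -2.1]
gripper_width: 0.305
```

{"fn": "apply_moves", "kwargs": {"targets": [[[0,0,1],[0,0,0],10],[[0,0,2],[0,0,0],10]]}}

```text
t: 5.75
tcp_pos: [0.6598, 0.1367, 0.0985]
orientation: [0.99, 0.14, -0.0, 0.0]
force: [0.5, 0.4, -2.5]
gripper_width: 0.305
```

{"fn": "apply_moves", "kwargs": {"targets": [[[0,0,1],[0,0,0],10],[[0,0,2],[0,0,0],10]]}}

```text
t: 5.92
tcp_pos: [0.6604, 0.1369, 0.0973]
orientation: [0.99, 0.14, 0.0, 0.0]
force: [-1.9, -0.1, 10.0]
gripper_width: 0.303
```

{"fn": "apply_moves", "kwargs": {"targets": [[[0,0,1],[0,0,0],10],[[0,0,2],[0,0,0],10]]}}

```text
t: 6.08
tcp_pos: [0.661, 0.1372, 0.0973]
orientation: [0.99, 0.14, 0.002, 0.0]
force: [-4.4, -0.1, 17.7]
gripper_width: 0.306
```

Contact with the tray floor, so I'll release and lift.

{"fn": "apply_moves", "kwargs": {"targets": [[[0,0,-1],[0,0,0],30],[[0,0,-1],[0,0,0],40],[[0,0,-1],[0,0,0],50],[[0,0,-1],[0,0,0],55],[[0,0,-30],[0,0,0],60],[[0,0,-60],[0,0,0],60],[[0,0,-95],[0,0,0],60],[[0,0,-130],[0,0,0],60],[[0,0,-150],[0,0,0],60]]}}

```text
t: 6.83
tcp_pos: [0.6611, 0.1373, 0.2514]
orientation: [0.99, 0.14, 0.004, 0.0]
force: [0.8, 0.8, -0.4]
gripper_width: 0.703
```

Run:
```python
from h import *
o=get_obs(); print(o["tcp_pos"],o["force"],o["t"],o["joints"])
s=snapshot("scene");crop(s,230,200,390,360,"b5.png",3.6)
yaw=np.pi/2-.07
# bar middle avg
plan([.42,-.21,.17],yaw)
```

```text
[0.66111626 0.13725154 0.25139225] [ 0.78199461  0.79393341 -0.44090784] 6.8333 [ 2.04953509e-01  5.01112434e-01  4.37738160e-01  1.50014676e+00
 -5.62388027e-04  3.06618314e+00]
to [ 0.42 -0.21  0.17] shift [-329.7  266.8   81. ] rot [ 0.008 -0.009 -1.22 ] rows~10.4 yaw0 0.280
```

View pics/b5.png

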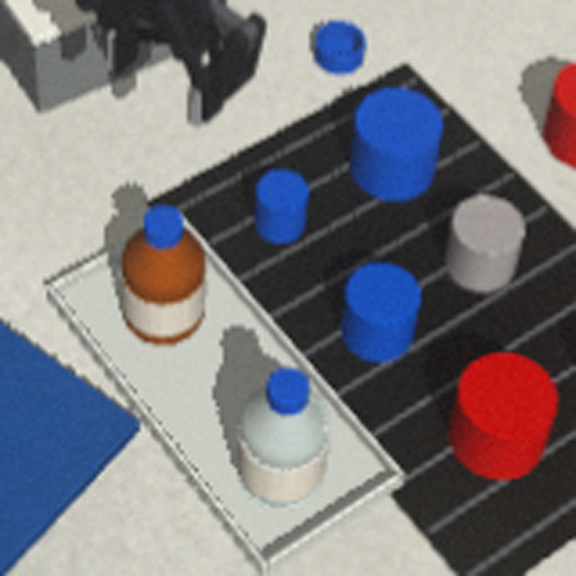

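The amber bottle (163,275) stands upright in the tray. Next: the lid bar.

{"fn": "apply_moves", "kwargs": {"targets": [[[-30,24,0],[0,0,-0.12],40],[[-60,48,0],[0,0,-0.24],40],[[-90,73,0],[0,0,-0.36],40],[[-120,97,0],[0,0,-0.48],30],[[-150,121,0],[0,0,-0.6],30],[[-180,145,0],[0,0,-0.72],30],[[-210,170,0],[0,0,-0.84],30],[[-240,194,0],[0,0,-0.96],30],[[-270,218,20],[0,0,-1.08],30],[[-300,243,40],[0,0,-1.2],30],[[-328,267,60],[0,0,-1.22],30],[[-328,267,80],[0,0,-1.22],30]]}}

```text
t: 7.88
tcp_pos: [0.4197, -0.2127, 0.1711]
orientation: [0.731, 0.682, 0.005, 0.004]
force: [1.0, -0.9, -0.6]
gripper_width: 0.358
```

{"fn": "apply_moves", "kwargs": {"targets": [[[0,0,0],[0,0,0],30],[[0,0,0],[0,0,0],30],[[0,0,0],[0,0,0],30]]}}

```text
t: 8.13
tcp_pos: [0.4204, -0.2125, 0.172]
orientation: [0.732, 0.682, 0.005, 0.005]
force: [-0.3, 0.4, 0.8]
gripper_width: 0.348
```

Run:
```python
from h import *
o=get_obs(); print(o["tcp_pos"],o["force"],o["t"],o["gripper_width"])
plan([.422,-.210,.09],np.pi/2-.07)
plan([.422,-.210,.068],np.pi/2-.07)
s=snapshot("top");crop(s,270,150,400,260,"l1.png",5)
s=snapshot("scene");crop(s,190,60,340,210,"l1s.png",4)
```

```text
[ 0.42042835 -0.21249762  0.17202934] [-0.28725406  0.4464883   0.83103186] 8.1333 0.34817231501151197
to [ 0.422 -0.21   0.09 ] shift [ 2.5  0.3 82. ] rot [ 0.013 -0.001 -0.   ] rows~2.0 yaw0 1.500
to [ 0.422 -0.21   0.068] shift [  2.5  -0.  104. ] rot [ 0.013 -0.001 -0.   ] rows~2.5 yaw0 1.500
```

View pics/l1.png

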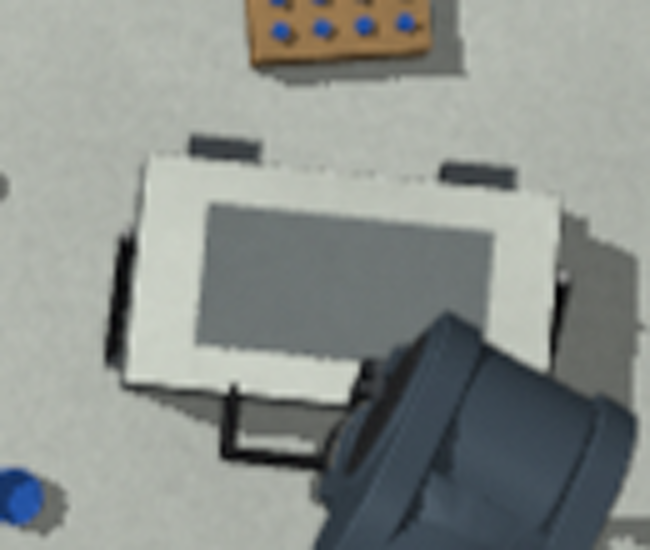

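View pics/l1s.png

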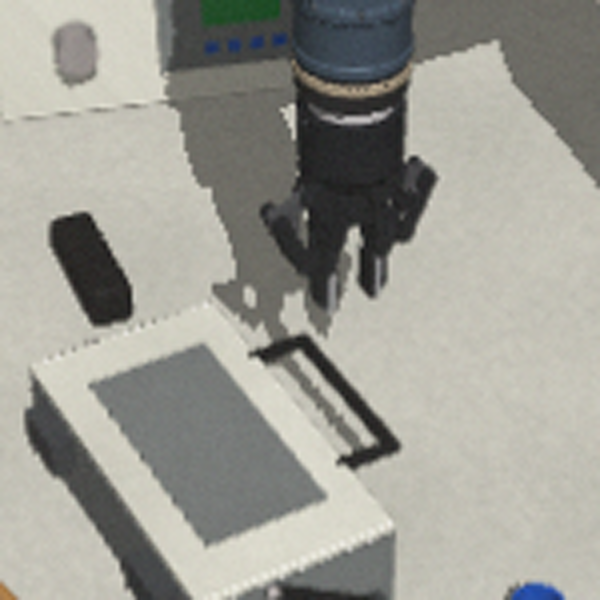

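{"fn": "apply_moves", "kwargs": {"targets": [[[2,0,30],[0.013,0,0],30],[[2,0,60],[0.013,0,0],30],[[2,0,80],[0.013,0,0],30],[[2,0,90],[0.013,0,0],30],[[2,0,98],[0.013,0,0],30],[[2,0,104],[0.013,0,0],30],[[2,0,104],[0.013,0,0],30]]}}

```text
t: 8.82
tcp_pos: [0.4233, -0.21, 0.0682]
orientation: [0.731, 0.683, 0.001, 0.001]
force: [-1.0, -0.1, -0.8]
gripper_width: 0.353
```

Run:
```python
from h import *
o=get_obs(); print(o["tcp_pos"],o["force"],o["t"],o["gripper_width"])
s=snapshot("scene");crop(s,220,80,340,200,"l2s.png",5)
```

```text
[ 0.42327564 -0.20996412  0.06819733] [-1.01534897 -0.05034115 -0.76067039] 8.8167 0.35308786620692795
```

View pics/l2s.png

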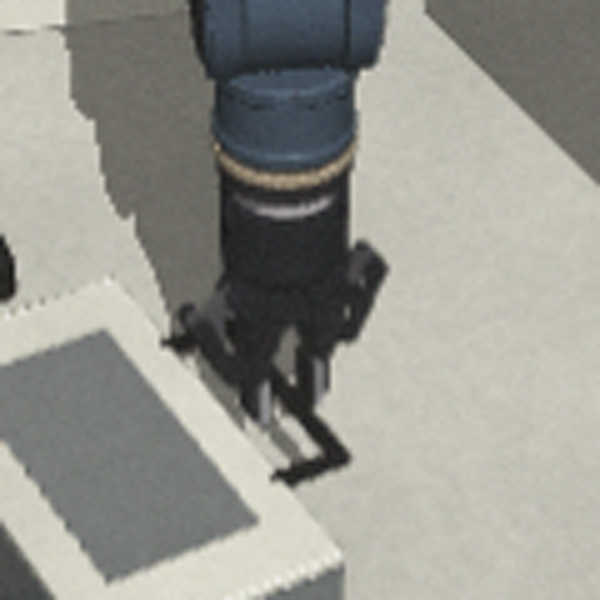

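The fingers straddle the bar at about (290,390). Closing.

{"fn": "apply_moves", "kwargs": {"targets": [[[0,0,0],[0,0,0],15],[[0,0,0],[0,0,0],8],[[0,0,0],[0,0,0],5],[[0,0,0],[0,0,0],5],[[0,0,0],[0,0,0],5]]}}

```text
t: 9.28
tcp_pos: [0.4242, -0.2104, 0.0694]
orientation: [0.731, 0.683, 0.001, 0.002]
force: [2.7, 2.0, 4.0]
gripper_width: 0.115
```

Run:
```python
from h import *
o=get_obs(); print(o["tcp_pos"],o["force"],o["t"],o["gripper_width"]*85.4)
R=Ro.from_quat(o["orientation"])
ca=np.array([np.cos(.07),-np.sin(.07),0])
p0=.0297
for th in np.arange(.0834,1.05,.0834):
    d=ca*.202*(np.cos(p0)-np.cos(p0+th))+np.array([0,0,.202*(np.sin(p0+th)-np.sin(p0))])
    print(round(th,3),(R.inv().apply(d)*1000).round(1))
```

```text
[ 0.42419025 -0.21037645  0.06943438] [2.74208924 1.9897491  4.03872404] 9.2833 9.808651672533502
0.083 [ -0.    1.3 -16.8]
0.167 [ -0.    3.9 -33.4]
0.25 [ -0.    8.  -49.8]
0.334 [ -0.   13.4 -65.7]
0.417 [ -0.1  20.1 -81.2]
0.5 [ -0.1  28.  -96. ]
0.584 [-1.000e-01  3.720e+01 -1.102e+02]
0.667 [-1.000e-01  4.750e+01 -1.235e+02]
0.751 [-1.000e-01  5.890e+01 -1.359e+02]
0.834 [  -0.2   71.3 -147.3]
0.917 [  -0.2   84.6 -157.6]
1.001 [  -0.2   98.7 -166.8]
```

{"fn": "apply_moves", "kwargs": {"targets": [[[0,0.3,-8],[0,0,0],5],[[0,1.3,-17],[0,0,0],5],[[0,2.5,-25],[0,0,0],5],[[0,4,-33],[0,0,0],5],[[0,6,-42],[0,0,0],5],[[0,8,-50],[0,0,0],5]]}}

```text
t: 9.78
tcp_pos: [0.4314, -0.2109, 0.1203]
orientation: [0.731, 0.683, 0.001, 0.001]
force: [-1.2, -0.8, -3.7]
gripper_width: 0.118
```

Run:
```python
from h import *
o=get_obs(); print(o["tcp_pos"],o["force"],o["t"],o["gripper_width"]*85.4)
s=snapshot("scene");crop(s,200,80,340,200,"l3s.png",5)
```

```text
[ 0.4314467  -0.21088576  0.12032102] [-1.18548786 -0.82865514 -3.66282474] 9.7833 10.057599734556934
```

View pics/l3s.png

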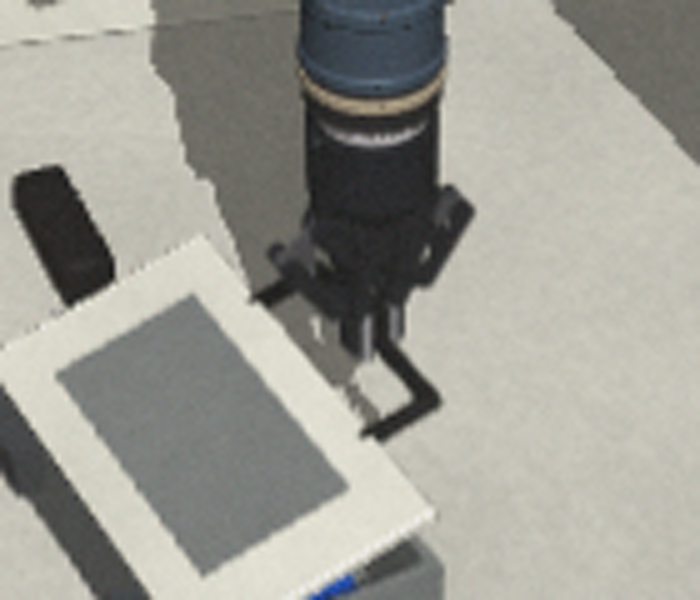

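The lid is rising with the grip. Continuing along the arc.

{"fn": "apply_moves", "kwargs": {"targets": [[[0,2.5,-8],[0,0,0],5],[[0,5.4,-16],[0,0,0],5],[[0,12,-31.4],[0,0,0],5],[[0,20,-46],[0,0,0],5],[[0,29,-60],[0,0,0],5],[[0,39.5,-73.5],[0,0,0],5],[[0,51,-86],[0,0,0],5],[[0,63.3,-97.3],[0,0,0],5],[[0,76.6,-107.6],[0,0,0],5],[[0,90.7,-116.8],[0,0,0],5]]}}

```text
t: 10.67
tcp_pos: [0.5194, -0.2172, 0.2412]
orientation: [0.731, 0.682, -0.001, 0.001]
force: [-3.4, -2.3, 5.5]
gripper_width: 0.113
```

Run:
```python
from h import *
o=get_obs(); print(o["tcp_pos"],o["force"],o["t"],o["gripper_width"]*85.4)
s=snapshot("scene");crop(s,200,60,340,200,"l4s.png",4)
```

```text
[ 0.51936318 -0.21722741  0.24120899] [-3.43060664 -2.25333854  5.47045181] 10.6667 9.625868086564155
```

View pics/l4s.png

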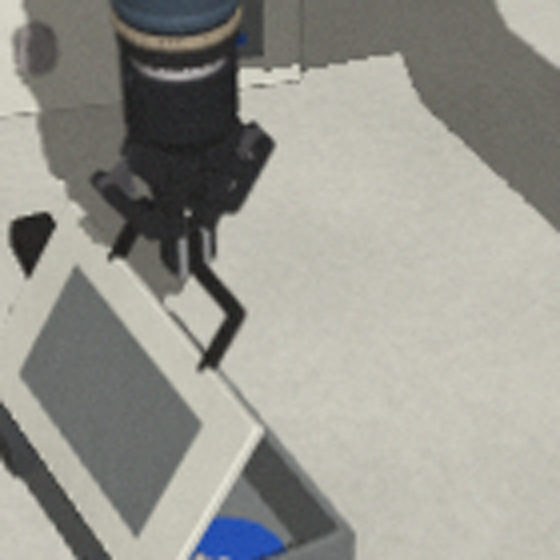

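Lid at about 1.0 rad, past balance. Release and retreat upward, then back.

{"fn": "apply_moves", "kwargs": {"targets": [[[0,0,0],[0,0,0],25],[[0,0,0],[0,0,0],32],[[0,2,-5],[0,0,0],35],[[0,5,-40],[0,0,0],35],[[0,0,-80],[0,0,0],35],[[0,-20,-115],[0,0,0],35],[[0,-50,-120],[0,0,0],35],[[0,-90,-120],[0,0,0],35],[[0,-130,-120],[0,0,0],35],[[0,-130,-120],[0,0,0],70]]}}

```text
t: 11.55
tcp_pos: [0.3868, -0.2068, 0.3635]
orientation: [0.731, 0.682, 0.0, 0.002]
force: [1.1, -0.8, 2.2]
gripper_width: 0.535
```

{"fn": "apply_moves", "kwargs": {"targets": [[[0,0,0],[0,0,0],70],[[0,0,0],[0,0,0],70],[[0,0,0],[0,0,0],70],[[0,0,0],[0,0,0],70],[[0,0,0],[0,0,0],70],[[0,0,0],[0,0,0],70],[[0,0,0],[0,0,0],70],[[0,0,0],[0,0,0],70],[[0,0,0],[0,0,0],70],[[0,0,0],[0,0,0],70],[[0,0,0],[0,0,0],70],[[0,0,0],[0,0,0],70]]}}

```text
t: 12.55
tcp_pos: [0.3868, -0.2068, 0.3636]
orientation: [0.731, 0.682, 0.0, 0.002]
force: [0.4, -0.6, 0.4]
gripper_width: 0.82
```

Run:
```python
from h import *
o=get_obs(); print(o["tcp_pos"],o["force"],o["t"],o["gripper_width"]*85.4)
s=snapshot("scene");cv2.imwrite("pics/l5s.png",s["color"])
s=snapshot("top");crop(s,140,120,420,290,"l5t.png",2.8)
```

```text
[ 0.38675634 -0.20683422  0.36356274] [ 0.35308675 -0.59440822  0.44383543] 12.55 70.03608517777367
```

View pics/l5s.png

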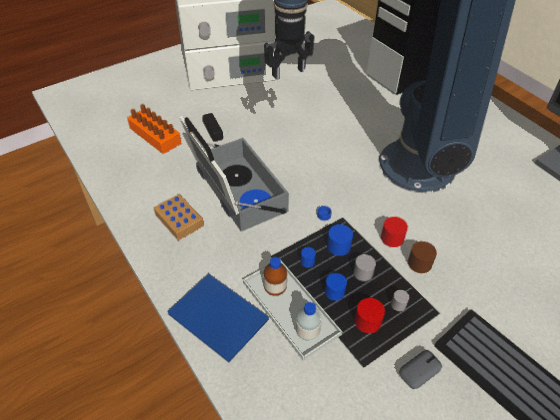

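View pics/l5t.png

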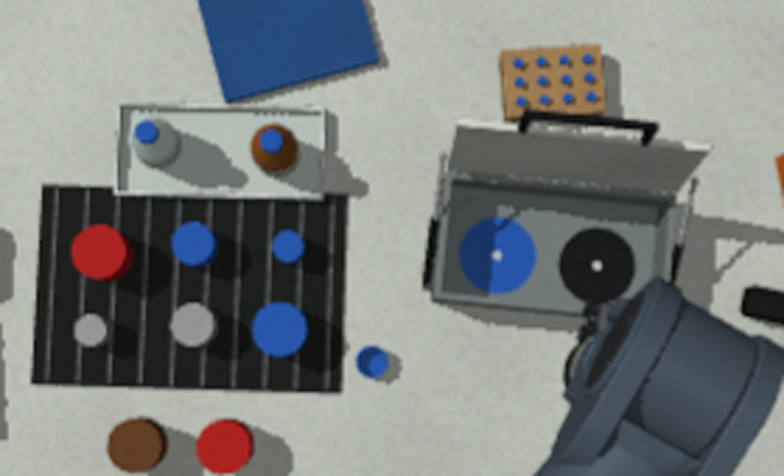

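Lid stands fully open. Blue disc's white dot is at (497,255) and the black disc's at (597,265) in the top crop. All beakers are in place on the mat.

```bash
cat > meas.py <<'E'
from h import *
def meas():
    T=snapshot("top");C=snapshot("scene")
    out={}
    for nm,S in(("T",T),("C",C)):
        h=hsv(S)
        b=bluemask(S)
        g=cv2.inRange(h,(0,0,95),(180,45,200))
        # mat region mask: project mat area
        for col,m in(("blue",b),("steel",g)):
            for c,st in blobs(m,40):
                p=plane(S,c,.025)
                if .36<p[0]<.59 and .03<p[1]<.42 and st[4]<900: out.setdefault(nm,[]).append((col,c,st,p))
    for col,c,st,p in out["T"]:
        best=min([q for q in out["C"] if q[0]==col],key=lambda q:np.linalg.norm(q[3]-p),default=None)
        if best is not None and np.linalg.norm(best[3]-p)<.03:
            X,e=tri(T,c,C,best[1]); print(col,"area",st[4],"xyz",X.round(4),"gap %.4f"%e,"topc",c.round(1),"scenec",best[1].round(1))
        else: print(col,"area",st[4],"top only",p.round(4),st)
    return T,C
E
python3 - <<'E'
from meas import *
T,C=meas()
def dots(S,z):
    h=hsv(S);m=cv2.inRange(h,(0,0,150),(180,80,255))
    for c,st in blobs(m,2):
        p=plane(S,c,.008)
        if .46<p[0]<.63 and -.36<p[1]<-.08 and st[4]<30: print(c.round(1),st[4],p.round(4))
for S in(T,C): print("--");dots(S,.008)
crop(C,190,110,300,230,"pads.png",5)
E
```

```text
blue area 207 xyz [0.5385 0.239  0.0354] gap 0.0023 topc [208.6 206.7] scenec [335.3 286.1]
blue area 116 xyz [0.539  0.1189 0.0294] gap 0.0033 topc [242.4 207.6] scenec [307.7 256.8]
blue area 326 xyz [0.4331 0.1253 0.0379] gap 0.0023 topc [239.3 237.2] scenec [339.5 239.4]
steel area 189 xyz [0.4357 0.2364 0.0376] gap 0.0032 topc [208.1 235.5] scenec [365.  266.7]
steel area 103 xyz [0.425  0.365  0.0325] gap 0.0024 topc [171.9 237.5] scenec [400.5 299.8]
--
[317.1 210.9] 8 [ 0.5383 -0.152   0.008 ]
[352.5 214.5] 4 [ 0.5289 -0.2807  0.008 ]
--
[236. 175.] 3 [ 0.5239 -0.2858  0.008 ]
[255.5 200.2] 10 [ 0.5316 -0.1564  0.008 ]
[244. 204.] 3 [ 0.5692 -0.1624  0.008 ]
[249.5 205. ] 2 [ 0.5575 -0.1496  0.008 ]
[255.5 206. ] 2 [ 0.5446 -0.1359  0.008 ]
```

View pics/pads.png

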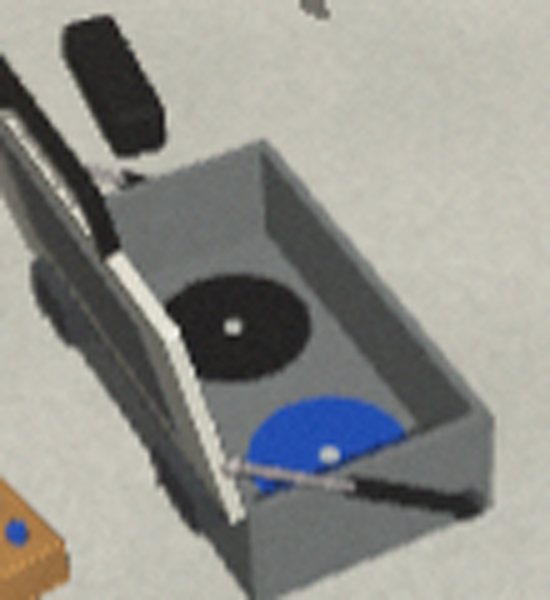

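Run:
```python
from h import *
plan([.425,.365,.12],3.07);plan([.425,.365,.12],2.3);plan([.425,.365,.25],2.3);plan([.41,.08,.25],2.3)
```

```text
to [0.425 0.365 0.12 ] shift [573.8  -2.7 241.9] rot [ 1.000e-03  5.000e-03 -1.569e+00] rows~14.9 yaw0 1.501
to [0.425 0.365 0.12 ] shift [573.8  -2.7 241.9] rot [ 0.003  0.004 -0.799] rows~14.9 yaw0 1.501
to [0.425 0.365 0.25 ] shift [573.4  -2.2 111.9] rot [ 0.003  0.004 -0.799] rows~14.0 yaw0 1.501
to [0.41 0.08 0.25] shift [288.1   2.7 112.8] rot [ 0.003  0.004 -0.799] rows~7.4 yaw0 1.501
```

{"fn": "apply_moves", "kwargs": {"targets": [[[40,0,20],[0,0,-0.1],65],[[80,0,40],[0,0,-0.2],65],[[120,0,50],[0,0,-0.3],65],[[160,0,60],[0,0,-0.4],65],[[200,0,70],[0,0,-0.5],65],[[240,0,80],[0,0,-0.6],65],[[280,0,90],[0,0,-0.7],65],[[320,0,100],[0,0,-0.8],65],[[360,0,110],[0,0,-0.9],65],[[400,0,110],[0,0,-1.0],65],[[440,0,110],[0,0,-1.1],65],[[480,0,110],[0,0,-1.2],65]]}}

```text
t: 13.75
tcp_pos: [0.4202, 0.2739, 0.252]
orientation: [0.216, 0.976, -0.001, 0.002]
force: [1.3, -0.5, 0.7]
gripper_width: 0.764
```

Run:
```python
from meas import *
o=get_obs(); print(o["tcp_pos"],o["t"])
plan([.425,.365,.12],3.07)
plan([.425,.365,.014],3.07)
meas()
```

```text
[0.42017019 0.27391806 0.25202498] 13.75
to [0.425 0.365 0.12 ] shift [ 34.7  84.8 131.8] rot [-0.002  0.004 -0.364] rows~3.8 yaw0 2.706
to [0.425 0.365 0.014] shift [ 35.2  84.9 237.8] rot [-0.002  0.004 -0.364] rows~6.1 yaw0 2.706
blue area 207 xyz [0.5386 0.239  0.0352] gap 0.0023 topc [208.6 206.7] scenec [335.2 286.1]
blue area 439 top only [0.45   0.1238 0.025 ] [230 214  20  34 439]
steel area 189 xyz [0.4358 0.2364 0.0372] gap 0.0030 topc [208.1 235.5] scenec [364.9 266.8]
```

Run:
```python
from meas import *
crop(snapshot("top"),140,160,300,280,"k1.png",4.5)
crop(snapshot("scene"),280,200,440,340,"k1s.png",4)
```

```text
(no output)
```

View pics/k1.png

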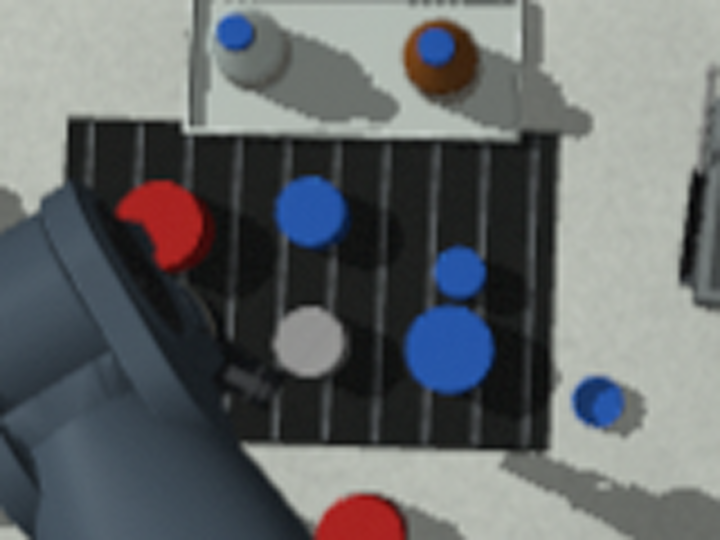

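View pics/k1s.png

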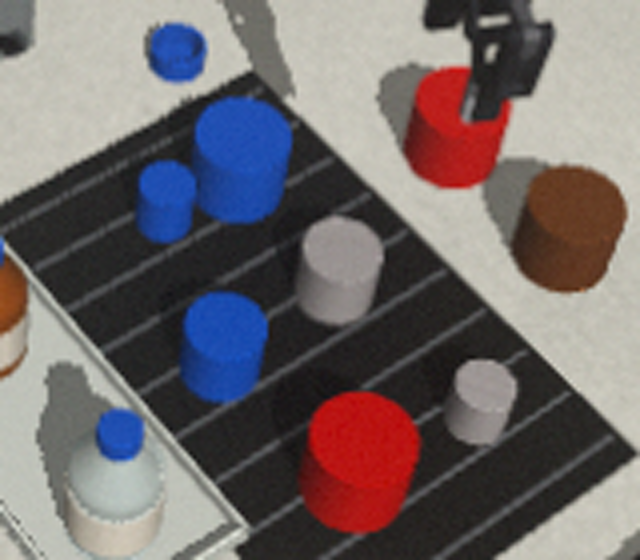

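Blue small was knocked toward blue large: it is now at (460,273) next to (450,348) in the top crop. Everything else is unmoved. Proceeding to the small steel beaker (scene crop 482,400).

{"fn": "apply_moves", "kwargs": {"targets": [[[12,28,35],[0,0,-0.12],62],[[24,56,70],[0,0,-0.24],62],[[35,85,110],[0,0,-0.364],62],[[35,85,130],[0,0,-0.364],62],[[35,85,160],[0,0,-0.364],62],[[35,85,190],[0,0,-0.364],62],[[35,85,215],[0,0,-0.364],62],[[35,85,230],[0,0,-0.364],62],[[35,85,237],[0,0,-0.364],62],[[35,85,237],[0,0,-0.364],50],[[35,85,237],[0,0,-0.364],40],[[35,85,237],[0,0,-0.364],35]]}}

```text
t: 14.95
tcp_pos: [0.4263, 0.3635, 0.0158]
orientation: [0.038, 0.999, -0.001, 0.002]
force: [-1.0, 0.3, -0.3]
gripper_width: 0.444
```

{"fn": "apply_moves", "kwargs": {"targets": [[[0,0,0],[0,0,0],30],[[0,0,0],[0,0,0],30],[[0,0,0],[0,0,0],30]]}}

```text
t: 15.2
tcp_pos: [0.4268, 0.3639, 0.0167]
orientation: [0.038, 0.999, -0.001, 0.003]
force: [-0.1, -0.2, -0.5]
gripper_width: 0.444
```

Run:
```python
from meas import *
o=get_obs(); print(o["tcp_pos"],o["force"],o["t"],o["gripper_width"]*85.4)
crop(snapshot("scene"),350,220,450,320,"g1s.png",5)
```

```text
[0.42678927 0.36391508 0.01669542] [-0.12262184 -0.17523642 -0.51213541] 15.2 37.89646439010544
```

View pics/g1s.png

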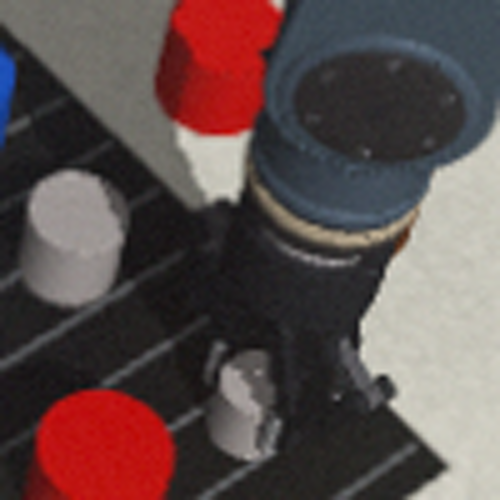

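Gripped by jaws along y (reading 38 mm for 40). Now reopen, turn 90° and regrip to centre the other axis.

{"fn": "apply_moves", "kwargs": {"targets": [[[0,0,0],[0,0,0],58],[[0,0,0],[0,0,0],60],[[0,0,0],[0,0,0.12],60],[[0,0,0],[0,0,0.24],60],[[0,0,0],[0,0,0.36],60],[[0,0,0],[0,0,0.48],60],[[0,0,0],[0,0,0.6],60],[[0,0,0],[0,0,0.72],60],[[0,0,0],[0,0,0.84],60],[[0,0,0],[0,0,0.96],60],[[0,0,0],[0,0,1.08],60],[[0,0,0],[0,0,1.2],60]]}}

```text
t: 16.25
tcp_pos: [0.4266, 0.3639, 0.0164]
orientation: [0.598, 0.802, 0.001, 0.003]
force: [-0.5, -0.8, 0.1]
gripper_width: 0.706
```

Run:
```python
from meas import *
o=get_obs(); print(o["tcp_pos"])
plan([.4268,.3639,.0165],1.5)
```

```text
[0.42657763 0.36385342 0.01642279]
to [0.427 0.364 0.016] shift [-0.   0.2 -0.1] rot [0.005 0.003 0.36 ] rows~2.9 yaw0 1.860
```

{"fn": "apply_moves", "kwargs": {"targets": [[[0,0,0],[0.005,0.003,0.12],60],[[0,0,0],[0.005,0.003,0.24],60],[[0,0,0],[0.005,0.003,0.36],60],[[0,0,0],[0.005,0.003,0.36],50],[[0,0,0],[0.005,0.003,0.36],40],[[0,0,0],[0.005,0.003,0.36],30],[[0,0,0],[0.005,0.003,0.36],30],[[0,0,0],[0.005,0.003,0.36],30],[[0,0,0],[0.005,0.003,0.36],30]]}}

```text
t: 17.0
tcp_pos: [0.4266, 0.3639, 0.0168]
orientation: [0.731, 0.683, 0.0, -0.0]
force: [-1.5, -0.8, 6.0]
gripper_width: 0.452
```

Run:
```python
from meas import *
o=get_obs(); print(o["tcp_pos"],o["gripper_width"]*85.4)
p=o["tcp_pos"]
plan([p[0],p[1],.2],1.5);plan([.46,.0,.2],1.5);plan([.530,-.283,.2],1.5)
```

```text
[0.42655736 0.36391121 0.01677736] 38.5692582524176
to [0.427 0.364 0.2  ] shift [ 1.000e-01  0.000e+00 -1.832e+02] rot [ 0.    -0.001  0.003] rows~4.4 yaw0 1.503
to [0.46 0.   0.2 ] shift [-360.7   57.9 -183.4] rot [ 0.    -0.001  0.003] rows~9.8 yaw0 1.503
to [ 0.53  -0.283  0.2  ] shift [-638.4  146.8 -183.6] rot [ 0.    -0.001  0.003] rows~16.3 yaw0 1.503
```

{"fn": "apply_moves", "kwargs": {"targets": [[[0,0,-15],[0,0,0],30],[[0,0,-45],[0,0,0],30],[[0,0,-80],[0,0,0],30],[[0,0,-120],[0,0,0],30],[[-30,5,-150],[0,0,0],30],[[-70,10,-175],[0,0,0],30],[[-110,17,-183],[0,0,0],30],[[-150,24,-183],[0,0,0],30],[[-190,30,-183],[0,0,0],30],[[-230,37,-183],[0,0,0],30],[[-270,43,-183],[0,0,0],30],[[-310,50,-183],[0,0,0],30]]}}

```text
t: 18.0
tcp_pos: [0.4551, 0.0496, 0.1998]
orientation: [0.729, 0.684, 0.0, 0.0]
force: [0.5, 0.3, -1.0]
gripper_width: 0.456
```

Run:
```python
from meas import *
o=get_obs(); print(o["tcp_pos"],o["gripper_width"]*85.4,o["force"])
plan([.530,-.283,.2],1.5);plan([.530,-.283,.12],1.5)
```

```text
[0.45508988 0.04964011 0.19975531] 38.96268128433476 [ 0.47774998  0.31200584 -1.03909629]
to [ 0.53  -0.283  0.2  ] shift [-327.2   96.    -0.4] rot [ 0.001 -0.001  0.007] rows~8.2 yaw0 1.507
to [ 0.53  -0.283  0.12 ] shift [-327.2   95.9   79.6] rot [ 0.001 -0.001  0.007] rows~8.4 yaw0 1.507
```

{"fn": "apply_moves", "kwargs": {"targets": [[[-38,11,0],[0,0,0.007],30],[[-77,22,0],[0,0,0.007],30],[[-116,34,0],[0,0,0.007],30],[[-155,45,0],[0,0,0.007],30],[[-194,57,0],[0,0,0.007],30],[[-232,68,0],[0,0,0.007],30],[[-270,79,0],[0,0,0.007],30],[[-305,89,0],[0,0,0.007],30],[[-327,96,0],[0,0,0.007],30],[[-327,96,25],[0,0,0.007],30],[[-327,96,50],[0,0,0.007],30],[[-327,96,70],[0,0,0.007],30]]}}

```text
t: 19.0
tcp_pos: [0.5296, -0.2833, 0.1277]
orientation: [0.731, 0.682, 0.0, -0.0]
force: [0.4, 0.8, -1.5]
gripper_width: 0.448
```

{"fn": "apply_moves", "kwargs": {"targets": [[[0,0,0],[0,0,0],30],[[0,0,0],[0,0,0],30]]}}

```text
t: 19.17
tcp_pos: [0.5287, -0.283, 0.1267]
orientation: [0.73, 0.683, -0.0, -0.002]
force: [0.0, 0.8, -0.1]
gripper_width: 0.452
```

Run:
```python
from meas import *
o=get_obs(); print(o["tcp_pos"],o["gripper_width"]*85.4,o["force"])
plan([.530,-.283,.0258],1.5)
crop(snapshot("scene"),170,80,310,220,"p1s.png",4.2)
```

```text
[ 0.52873822 -0.28299965  0.12665142] 38.56581651713919 [ 0.03295334  0.842307   -0.09914388]
to [ 0.53  -0.283  0.026] shift [ -0.2   1.6 100.8] rot [-0.003 -0.002  0.004] rows~2.4 yaw0 1.504
```

View pics/p1s.png

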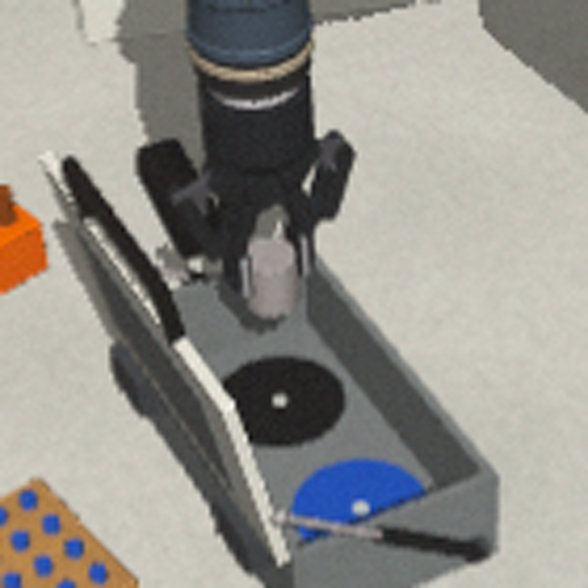

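{"fn": "apply_moves", "kwargs": {"targets": [[[0,1,25],[0,0,0.004],30],[[0,1.5,50],[0,0,0.004],30],[[0,1.5,70],[0,0,0.004],30],[[0,1.5,85],[0,0,0.004],30],[[0,1.5,93],[0,0,0.004],30],[[0,1.5,98],[0,0,0.004],30],[[0,1.5,100],[0,0,0.004],30],[[0,1.5,100],[0,0,0.004],30]]}}

```text
t: 19.88
tcp_pos: [0.5317, -0.2835, 0.0289]
orientation: [0.732, 0.682, 0.0, -0.0]
force: [0.1, -0.6, -0.4]
gripper_width: 0.454
```

{"fn": "apply_moves", "kwargs": {"targets": [[[0,0,1],[0,0,0],30],[[0,0,2.5],[0,0,0],30],[[0,0,2.5],[0,0,0],30]]}}

```text
t: 20.13
tcp_pos: [0.532, -0.2837, 0.0269]
orientation: [0.732, 0.682, 0.001, 0.0]
force: [-0.6, 0.1, -0.4]
gripper_width: 0.452
```

{"fn": "apply_moves", "kwargs": {"targets": [[[0,0,1],[0,0,0],30],[[0,0,2],[0,0,0],30],[[0,0,2],[0,0,0],30]]}}

```text
t: 20.38
tcp_pos: [0.532, -0.2837, 0.0249]
orientation: [0.732, 0.682, 0.001, 0.0]
force: [0.4, -1.1, -0.2]
gripper_width: 0.454
```

{"fn": "apply_moves", "kwargs": {"targets": [[[0,0,1],[0,0,0],30],[[0,0,2],[0,0,0],30],[[0,0,2],[0,0,0],30]]}}

```text
t: 20.63
tcp_pos: [0.5321, -0.2838, 0.0247]
orientation: [0.732, 0.682, 0.001, 0.001]
force: [-5.5, 3.2, 17.9]
gripper_width: 0.451
```

{"fn": "apply_moves", "kwargs": {"targets": [[[0,0,-1],[0,0,0],45],[[0,0,-1],[0,0,0],52],[[0,0,-1],[0,0,0],56],[[0,0,-1],[0,0,0],56],[[0,0,-20],[0,0,0],56],[[0,0,-50],[0,0,0],56],[[0,0,-85],[0,0,0],60],[[0,0,-125],[0,0,0],65],[[0,0,-160],[0,0,0],70],[[0,0,-175],[0,0,0],70]]}}

```text
t: 21.47
tcp_pos: [0.5329, -0.2844, 0.2045]
orientation: [0.732, 0.682, 0.002, 0.004]
force: [0.0, -0.4, 0.4]
gripper_width: 0.819
```

Run:
```python
from meas import *
o=get_obs(); print(o["tcp_pos"],o["gripper_width"]*85.4,o["force"])
crop(snapshot("scene"),170,80,310,220,"p2s.png",4.2)
meas()
plan([.4358,.2364,.2],3.07)
plan([.4358,.2364,.2],2.3)
```

```text
[ 0.53292562 -0.28442625  0.20453534] 69.96013196800814 [ 0.04365922 -0.44454061  0.37521326]
blue area 209 xyz [0.5385 0.2388 0.0348] gap 0.0022 topc [208.6 206.7] scenec [335.2 286.1]
blue area 440 top only [0.45   0.1237 0.025 ] [230 214  20  34 440]
steel area 193 xyz [0.4355 0.2363 0.0371] gap 0.0030 topc [208.1 235.5] scenec [364.9 266.8]
to [0.436 0.236 0.2  ] shift [ 5.124e+02 -1.330e+02 -5.000e-01] rot [ 0.003  0.005 -1.57 ] rows~12.7 yaw0 1.500
to [0.436 0.236 0.2  ] shift [ 5.124e+02 -1.330e+02 -5.000e-01] rot [ 0.004  0.003 -0.8  ] rows~12.7 yaw0 1.500
```

View pics/p2s.png

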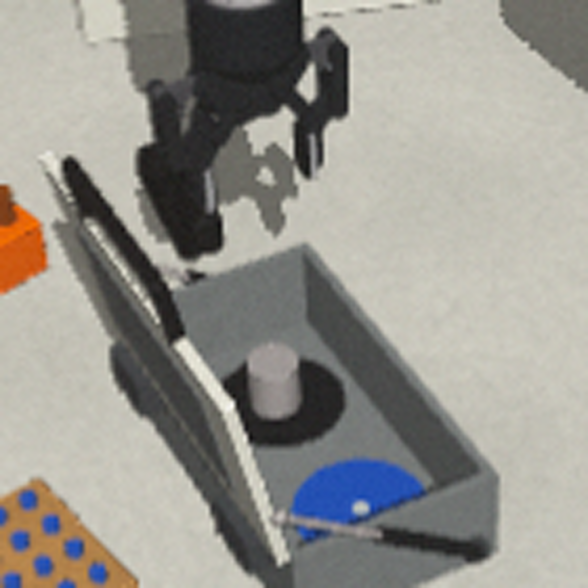

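The small steel beaker stands on the black disc at (273,380). Next the medium steel.

{"fn": "apply_moves", "kwargs": {"targets": [[[20,-15,-10],[0,0,0],74],[[60,-30,-10],[0,0,-0.12],74],[[100,-43,-10],[0,0,-0.24],74],[[140,-54,-5],[0,0,-0.36],74],[[180,-65,0],[0,0,-0.48],74],[[220,-76,0],[0,0,-0.6],74],[[260,-86,0],[0,0,-0.72],74],[[300,-96,0],[0,0,-0.84],74],[[340,-106,0],[0,0,-0.96],74],[[380,-115,0],[0,0,-1.08],74],[[420,-122,0],[0,0,-1.2],74],[[460,-128,0],[0,0,-1.32],74]]}}

```text
t: 22.62
tcp_pos: [0.4354, 0.1854, 0.198]
orientation: [0.157, 0.988, -0.001, 0.001]
force: [1.9, -0.8, 0.1]
gripper_width: 0.869
```

Run:
```python
from meas import *
o=get_obs(); print(o["tcp_pos"])
plan([.437,.2355,.12],3.07)
plan([.437,.2355,.021],3.07)
```

```text
[0.43535599 0.18536697 0.19802297]
to [0.437 0.236 0.12 ] shift [14.2 48.3 77.9] rot [-0.002  0.003 -0.244] rows~2.2 yaw0 2.826
to [0.437 0.236 0.021] shift [ 14.5  48.5 176.9] rot [-0.002  0.003 -0.244] rows~4.4 yaw0 2.826
```

{"fn": "apply_moves", "kwargs": {"targets": [[[7,24,20],[0,0,-0.12],74],[[14.5,48.5,45],[0,0,-0.244],74],[[14.5,48.5,70],[0,0,-0.244],74],[[14.5,48.5,100],[0,0,-0.244],74],[[14.5,48.5,130],[0,0,-0.244],74],[[14.5,48.5,155],[0,0,-0.244],74],[[14.5,48.5,170],[0,0,-0.244],74],[[14.5,48.5,177],[0,0,-0.244],74],[[14.5,48.5,177],[0,0,-0.244],60],[[14.5,48.5,177],[0,0,-0.244],50],[[14.5,48.5,177],[0,0,-0.244],45],[[14.5,48.5,177],[0,0,-0.244],45]]}}

```text
t: 23.62
tcp_pos: [0.4377, 0.2359, 0.0218]
orientation: [0.036, 0.999, -0.001, 0.002]
force: [0.3, 0.9, -1.2]
gripper_width: 0.62
```

{"fn": "apply_moves", "kwargs": {"targets": [[[0,0,0],[0,0,0],45],[[0,0,0],[0,0,0],74],[[0,0,0],[0,0,0],74],[[0,0,0],[0,0,0],74],[[0,0,0],[0,0,0.12],74],[[0,0,0],[0,0,0.24],74],[[0,0,0],[0,0,0.36],74],[[0,0,0],[0,0,0.48],74],[[0,0,0],[0,0,0.6],74],[[0,0,0],[0,0,0.72],74],[[0,0,0],[0,0,0.84],74],[[0,0,0],[0,0,0.96],74]]}}

```text
t: 24.62
tcp_pos: [0.4378, 0.2359, 0.0219]
orientation: [0.496, 0.868, 0.0, 0.002]
force: [-0.1, 0.1, 0.8]
gripper_width: 0.867
```

Run:
```python
from meas import *
o=get_obs(); print(o["tcp_pos"])
plan([o["tcp_pos"][0],o["tcp_pos"][1],.021],1.5)
crop(snapshot("top"),140,160,300,280,"g2.png",4.5)
```

```text
[0.43775171 0.23591564 0.02191837]
to [0.438 0.236 0.021] shift [ 0.  -0.   0.9] rot [0.004 0.002 0.604] rows~4.8 yaw0 2.104
```

View pics/g2.png

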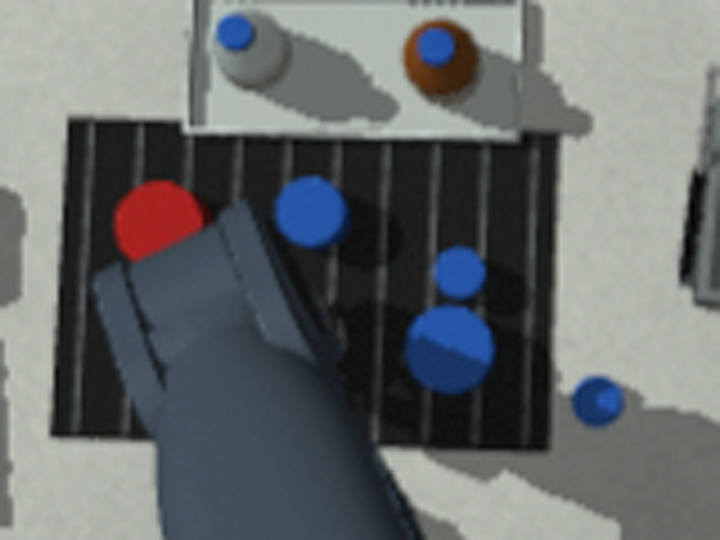

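{"fn": "apply_moves", "kwargs": {"targets": [[[0,0,0],[0.004,0.002,0.12],74],[[0,0,0],[0.004,0.002,0.24],74],[[0,0,0],[0.004,0.002,0.36],74],[[0,0,0],[0.004,0.002,0.48],74],[[0,0,0],[0.004,0.002,0.604],74],[[0,0,0],[0.004,0.002,0.604],60],[[0,0,0],[0.004,0.002,0.604],50],[[0,0,0],[0.004,0.002,0.604],45],[[0,0,0],[0.004,0.002,0.604],45],[[0,0,0],[0.004,0.002,0.604],45],[[0,0,0],[0.004,0.002,0.604],45]]}}

```text
t: 25.58
tcp_pos: [0.4378, 0.236, 0.0224]
orientation: [0.732, 0.681, -0.0, 0.0]
force: [-1.8, -1.1, 5.8]
gripper_width: 0.608
```

Run:
```python
from meas import *
o=get_obs(); p=o["tcp_pos"];print(p,o["gripper_width"]*85.4,o["force"])
plan([p[0],p[1],.22],1.5);plan([.47,.0,.22],1.5);plan([.532,-.284,.22],1.5)
```

```text
[0.43781062 0.23597256 0.02238014] 51.94162208417841 [-1.77933122 -1.06034622  5.78106089]
to [0.438 0.236 0.22 ] shift [-1.000e-01  0.000e+00 -1.976e+02] rot [ 0.     0.    -0.002] rows~4.7 yaw0 1.498
to [0.47 0.   0.22] shift [-233.    49.3 -197.6] rot [ 0.     0.    -0.002] rows~7.4 yaw0 1.498
to [ 0.532 -0.284  0.22 ] shift [-511.8  131.9 -197.5] rot [ 0.     0.    -0.002] rows~13.5 yaw0 1.498
```

{"fn": "apply_moves", "kwargs": {"targets": [[[0,0,-15],[0,0,0],45],[[0,0,-45],[0,0,0],45],[[0,0,-80],[0,0,0],45],[[-20,5,-120],[0,0,0],45],[[-50,13,-150],[0,0,0],45],[[-90,23,-170],[0,0,0],45],[[-130,33,-170],[0,0,0],45],[[-170,44,-170],[0,0,0],45],[[-210,54,-170],[0,0,0],45],[[-250,64,-170],[0,0,0],45],[[-290,75,-170],[0,0,0],45],[[-330,85,-170],[0,0,0],45]]}}

```text
t: 26.58
tcp_pos: [0.4974, -0.0959, 0.1926]
orientation: [0.73, 0.683, 0.0, 0.0]
force: [0.7, 0.5, -1.3]
gripper_width: 0.605
```

{"fn": "apply_moves", "kwargs": {"targets": [[[-40,10,0],[0,0,0],45],[[-80,20,0],[0,0,0],45],[[-120,31,0],[0,0,0],45],[[-150,39,0],[0,0,0],45],[[-170,44,0],[0,0,0],45],[[-170,44,0],[0,0,0],45],[[-170,44,0],[0,0,0],45]]}}

```text
t: 27.17
tcp_pos: [0.5296, -0.2693, 0.192]
orientation: [0.729, 0.684, -0.0, -0.0]
force: [-0.1, 1.4, -0.7]
gripper_width: 0.61
```

Run:
```python
from meas import *
o=get_obs(); p=o["tcp_pos"];print(p,o["gripper_width"]*85.4,o["force"])
plan([.5320,-.2837,.12],1.5);plan([.532,-.2837,.0304],1.5)
```

```text
[ 0.52963381 -0.26929362  0.1919769 ] 52.12280351696689 [-0.14145524  1.38903663 -0.71462811]
to [ 0.532 -0.284  0.12 ] shift [-14.3   3.3  72. ] rot [-0.001 -0.     0.007] rows~1.8 yaw0 1.507
to [ 0.532 -0.284  0.03 ] shift [-14.3   3.4 161.6] rot [-0.001 -0.     0.007] rows~3.9 yaw0 1.507
```

{"fn": "apply_moves", "kwargs": {"targets": [[[-7,2,5],[0,0,0.007],45],[[-14,3.5,20],[0,0,0.007],45],[[-14,3.5,45],[0,0,0.007],45],[[-14,3.5,70],[0,0,0.007],45],[[-14,3.5,90],[0,0,0.007],45],[[-14,3.5,104],[0,0,0.007],45],[[-14,3.5,104],[0,0,0.007],45],[[-14,3.5,104],[0,0,0.007],45]]}}

```text
t: 27.83
tcp_pos: [0.5318, -0.2824, 0.0876]
orientation: [0.731, 0.682, -0.0, -0.001]
force: [0.0, -0.4, -1.6]
gripper_width: 0.607
```

Run:
```python
from meas import *
o=get_obs(); p=o["tcp_pos"];print(p,o["gripper_width"]*85.4,o["force"])
plan([.532,-.2837,.0304],1.5)
crop(snapshot("scene"),200,100,300,220,"p3s.png",5)
```

```text
[ 0.53177541 -0.28239497  0.08757671] 51.813907378782105 [ 0.0193299  -0.35337056 -1.56413615]
to [ 0.532 -0.284  0.03 ] shift [-1.3  0.4 57.2] rot [-0.002 -0.001  0.002] rows~1.4 yaw0 1.502
```

View pics/p3s.png

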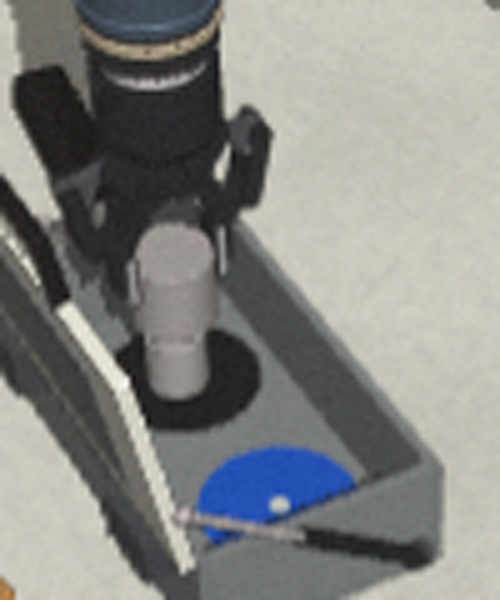

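The medium beaker is lined up above the small one. Lowering.

{"fn": "apply_moves", "kwargs": {"targets": [[[-1.3,0,6],[0,0,0.002],45],[[-1.3,0,14],[0,0,0.002],45],[[-1.3,0,22],[0,0,0.002],45],[[-1.3,0,30],[0,0,0.002],45],[[-1.3,0,38],[0,0,0.002],45],[[-1.3,0,46],[0,0,0.002],45],[[-1.3,0,52],[0,0,0.002],45],[[-1.3,0,55],[0,0,0.002],45],[[-1.3,0,55],[0,0,0.002],45]]}}

```text
t: 28.63
tcp_pos: [0.5319, -0.284, 0.0326]
orientation: [0.732, 0.682, -0.0, -0.001]
force: [-0.3, -0.3, -0.8]
gripper_width: 0.607
```

{"fn": "apply_moves", "kwargs": {"targets": [[[0,0,1],[0,0,0],45],[[0,0,2],[0,0,0],45],[[0,0,2],[0,0,0],45]]}}

```text
t: 28.88
tcp_pos: [0.532, -0.284, 0.0307]
orientation: [0.732, 0.682, -0.0, -0.001]
force: [0.2, -0.0, -0.1]
gripper_width: 0.607
```

No contact on the way down, so it went over the small one freely. Last millimetre, then release.

{"fn": "apply_moves", "kwargs": {"targets": [[[0,0,1],[0,0,0],45],[[0,0,1],[0,0,0],55],[[0,0,0],[0,0,0],62],[[0,0,0],[0,0,0],68],[[0,0,0],[0,0,0],68],[[0,0,-25],[0,0,0],68],[[0,0,-60],[0,0,0],68],[[0,0,-100],[0,0,0],68],[[0,0,-140],[0,0,0],68],[[0,0,-165],[0,0,0],68]]}}

```text
t: 29.72
tcp_pos: [0.533, -0.2846, 0.1999]
orientation: [0.732, 0.682, 0.0, 0.001]
force: [1.6, 0.7, -0.9]
gripper_width: 0.795
```

Run:
```python
from meas import *
o=get_obs(); print(o["tcp_pos"],o["gripper_width"]*85.4,o["force"])
crop(snapshot("scene"),200,100,300,220,"p4s.png",5)
T,C=meas()
h=bluemask(C)
for c,st in blobs(h,40):print(c.round(1),st,plane(C,c,.023).round(4))
# top split
print(plane(T,(140+460/4.5,160+273/4.5),.034),plane(T,(140+450/4.5,160+348/4.5),.05))
```

```text
[ 0.53295865 -0.28456543  0.19990563] 67.89496604069417 [ 1.59004781  0.70578193 -0.87904031]
blue area 210 xyz [0.5383 0.2388 0.0347] gap 0.0022 topc [208.7 206.8] scenec [335.2 286.1]
blue area 440 top only [0.45   0.1237 0.025 ] [230 214  20  34 440]
[253.8 196.2] [239 189  32  15 304] [ 0.5343 -0.1612  0.023 ]
[323.9 212.6] [318 206  13  14 154] [0.3975 0.0116 0.023 ]
[334.3 242.4] [314 224  39  37 939] [0.4425 0.1175 0.023 ]
[275.  262.2] [270 257  11  12 106] [0.6193 0.0813 0.023 ]
[335.2 286.1] [325 273  22  28 508] [0.5318 0.234  0.023 ]
[218.3 316.7] [ 168  275  100   87 4428] [0.8297 0.1416 0.023 ]
[309.5 308.2] [304 302  12  13 123] [0.6272 0.2495 0.023 ]
[0.49305187 0.11661455 0.034     ] [0.43310332 0.12137851 0.05      ]
```

View pics/p4s.png

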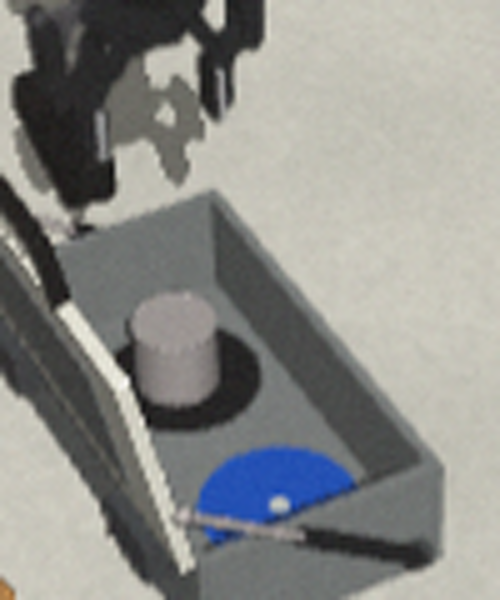

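Nested cleanly. Next blue small at about (0.495, 0.118), gripped with jaws along y so they clear blue large.

Run:
```python
from meas import *
plan([.495,.118,.2],3.07);plan([.45,-.08,.2],2.2)
```

```text
to [0.495 0.118 0.2  ] shift [399.  -66.9  -2.5] rot [ 1.00e-03  3.00e-03 -1.57e+00] rows~12.6 yaw0 1.500
to [ 0.45 -0.08  0.2 ] shift [198.3 -97.7  -2.3] rot [ 0.002  0.002 -0.7  ] rows~5.6 yaw0 1.500
```

{"fn": "apply_moves", "kwargs": {"targets": [[[20,-10,0],[0,0,-0.12],58],[[60,-25,0],[0,0,-0.24],58],[[100,-40,0],[0,0,-0.36],58],[[140,-50,0],[0,0,-0.48],58],[[180,-60,0],[0,0,-0.6],58],[[220,-66,0],[0,0,-0.72],58],[[260,-67,0],[0,0,-0.84],58],[[300,-67,0],[0,0,-0.96],58],[[340,-67,0],[0,0,-1.08],58],[[370,-67,0],[0,0,-1.2],58],[[390,-67,0],[0,0,-1.32],58],[[399,-67,0],[0,0,-1.44],58]]}}

```text
t: 30.87
tcp_pos: [0.4942, 0.1206, 0.1961]
orientation: [0.096, 0.995, -0.001, 0.0]
force: [0.3, -0.4, -0.4]
gripper_width: 0.679
```

Run:
```python
from meas import *
o=get_obs(); print(o["tcp_pos"])
plan([.495,.118,.07],3.07)
plan([.495,.118,.0165],3.07)
C=snapshot("scene");crop(C,250,150,370,290,"g3s.png",4.2)
```

```text
[0.49417007 0.12063216 0.19611911]
to [0.495 0.118 0.07 ] shift [ -1.2  -2.3 126.1] rot [-0.001  0.001 -0.122] rows~3.0 yaw0 2.948
to [0.495 0.118 0.016] shift [ -1.1  -2.2 179.6] rot [-0.001  0.001 -0.122] rows~4.3 yaw0 2.948
```

View pics/g3s.png

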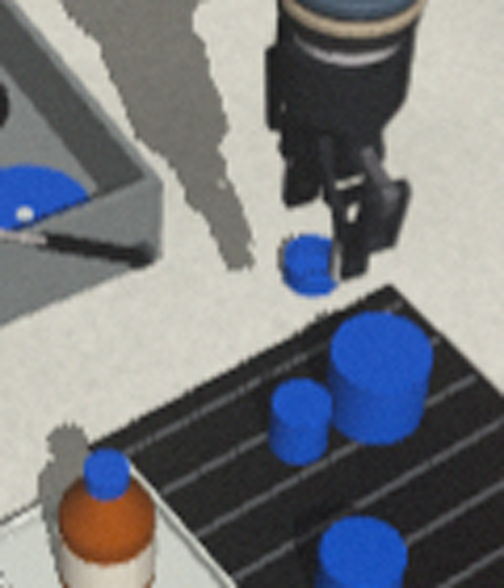

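{"fn": "apply_moves", "kwargs": {"targets": [[[-1,-2,30],[0,0,-0.122],58],[[-1,-2,65],[0,0,-0.122],58],[[-1,-2,95],[0,0,-0.122],58],[[-1,-2,120],[0,0,-0.122],58],[[-1,-2,124],[0,0,-0.122],58],[[-1,-2,124],[0,0,-0.122],58]]}}

```text
t: 31.42
tcp_pos: [0.4933, 0.1177, 0.0703]
orientation: [0.032, 0.999, -0.001, -0.002]
force: [0.3, 0.1, -0.2]
gripper_width: 0.677
```

Run:
```python
from meas import *
o=get_obs(); print(o["tcp_pos"])
C=snapshot("scene");print(plane(C,(321.4,250.1),.021))
plan([.495,.118,.0165],3.07)
crop(C,280,180,370,270,"g4s.png",6)
```

```text
[0.49329932 0.11766458 0.07032391]
[0.48824539 0.11774787 0.021     ]
to [0.495 0.118 0.016] shift [-0.5  0.1 55.4] rot [-0.002 -0.001  0.007] rows~1.3 yaw0 3.077
```

View pics/g4s.png

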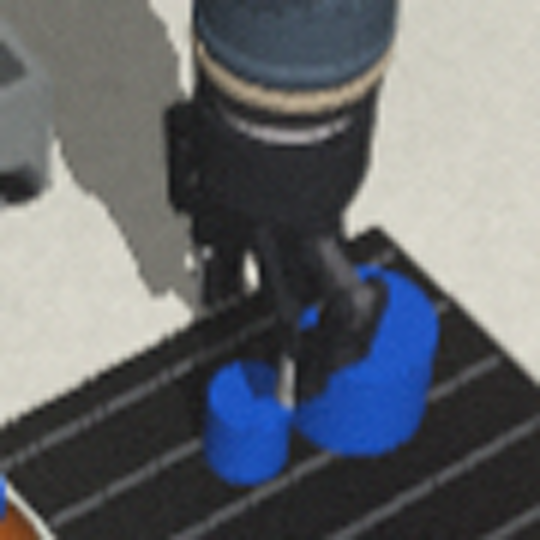

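{"fn": "apply_moves", "kwargs": {"targets": [[[0,0,15],[0,0,0],58],[[0,0,30],[0,0,0],58],[[0,0,43],[0,0,0],58],[[0,0,52],[0,0,0],58],[[0,0,54],[0,0,0],58],[[0,0,54],[0,0,0],48],[[0,0,54],[0,0,0],40],[[0,0,54],[0,0,0],32],[[0,0,54],[0,0,0],30],[[0,0,54],[0,0,0],30],[[0,0,54],[0,0,0],30]]}}

```text
t: 32.38
tcp_pos: [0.4953, 0.118, 0.0193]
orientation: [0.032, 0.999, -0.001, 0.001]
force: [-1.4, -0.8, 5.0]
gripper_width: 0.451
```

{"fn": "apply_moves", "kwargs": {"targets": [[[0,0,-10],[0,0,0],30],[[0,0,-30],[0,0,0],30],[[0,0,-65],[0,0,0],30],[[0,0,-100],[0,0,0],30],[[0,0,-140],[0,0,0],30],[[0,0,-170],[0,0,0],30]]}}

```text
t: 32.88
tcp_pos: [0.4955, 0.1184, 0.1932]
orientation: [0.032, 0.999, -0.0, 0.002]
force: [1.7, 0.6, -0.1]
gripper_width: 0.453
```

Run:
```python
from meas import *
o=get_obs(); print(o["tcp_pos"],o["gripper_width"]*85.4)
plan([.536,-.154,.18],3.07)
C=snapshot("scene");crop(C,270,150,370,270,"g5s.png",5)
```

```text
[0.49553733 0.11836073 0.19316739] 38.645186018730676
to [ 0.536 -0.154  0.18 ] shift [ -58.  -269.2   13.5] rot [-0.     0.004  0.007] rows~6.6 yaw0 3.077
```

View pics/g5s.png

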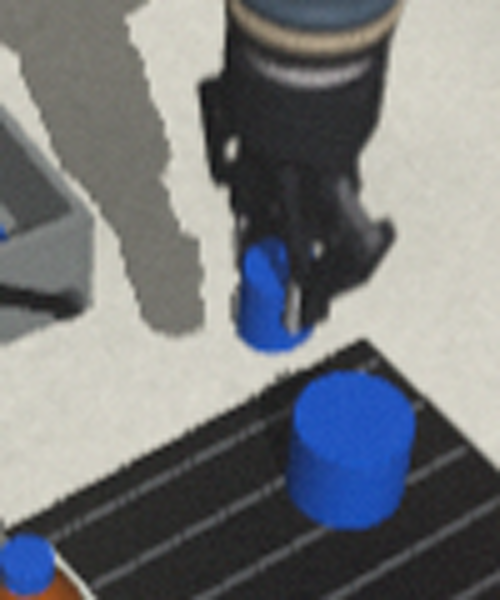

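{"fn": "apply_moves", "kwargs": {"targets": [[[-7,-33,0],[0,0,0],30],[[-15,-70,0],[0,0,0],30],[[-23,-108,0],[0,0,0],30],[[-31,-145,0],[0,0,0],30],[[-39,-182,0],[0,0,0],30],[[-47,-220,0],[0,0,0],30],[[-54,-250,0],[0,0,0],30],[[-59,-269,0],[0,0,0],30],[[-59,-269,30],[0,0,0.007],30],[[-59,-269,60],[0,0,0.007],30],[[-59,-269,90],[0,0,0.007],30],[[-59,-269,105],[0,0,0.007],30]]}}

```text
t: 33.93
tcp_pos: [0.539, -0.1532, 0.0908]
orientation: [0.036, 0.999, 0.001, 0.004]
force: [-0.2, 0.6, -0.5]
gripper_width: 0.45
```

{"fn": "apply_moves", "kwargs": {"targets": [[[0,0,10],[0,0,0],30],[[0,0,20],[0,0,0],30]]}}

```text
t: 34.1
tcp_pos: [0.5387, -0.1531, 0.07]
orientation: [0.036, 0.999, 0.001, 0.004]
force: [-0.1, 0.4, -0.5]
gripper_width: 0.448
```

Run:
```python
from meas import *
o=get_obs(); print(o["tcp_pos"],o["gripper_width"]*85.4,o["force"])
plan([.537,-.154,.0275],3.07)
C=snapshot("scene");crop(C,200,100,300,220,"g6s.png",5)
```

```text
[ 0.53874377 -0.15305703  0.07003726] 38.23871596687987 [-0.085328    0.37209666 -0.47889834]
to [ 0.537 -0.154  0.028] shift [ 2.  -1.2 42.5] rot [ 0.003  0.008 -0.001] rows~1.0 yaw0 3.069
```

View pics/g6s.png

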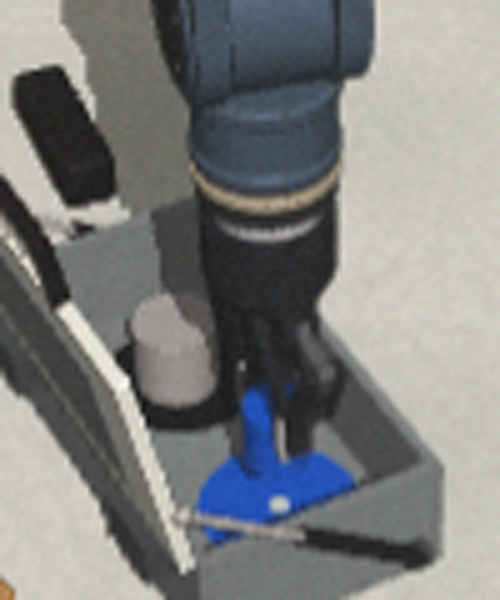

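{"fn": "apply_moves", "kwargs": {"targets": [[[2,-1,10],[0.003,0.008,0],30],[[2,-1,20],[0.003,0.008,0],30],[[2,-1,30],[0.003,0.008,0],30],[[2,-1,37],[0.003,0.008,0],30],[[2,-1,40],[0.003,0.008,0],30],[[2,-1,41],[0.003,0.008,0],30]]}}

```text
t: 34.65
tcp_pos: [0.536, -0.1535, 0.0273]
orientation: [0.036, 0.999, 0.0, -0.001]
force: [-4.0, 1.7, 7.4]
gripper_width: 0.451
```

{"fn": "apply_moves", "kwargs": {"targets": [[[0,0,1],[0,0,0],30],[[0,0,2],[0,0,0],30],[[0,0,2],[0,0,0],30]]}}

```text
t: 34.9
tcp_pos: [0.536, -0.1534, 0.0272]
orientation: [0.036, 0.999, 0.0, -0.001]
force: [-7.4, 2.4, 19.1]
gripper_width: 0.445
```

{"fn": "apply_moves", "kwargs": {"targets": [[[0,0,-2],[0,0,0],45],[[0,0,-2],[0,0,0],55],[[0,0,-2],[0,0,0],58],[[0,0,-2],[0,0,0.12],58],[[0,0,-2],[0,0,0.24],58],[[0,0,-2],[0,0,0.36],58],[[0,0,-2],[0,0,0.48],58],[[0,0,-2],[0,0,0.6],58],[[0,0,-2],[0,0,0.72],58],[[0,0,-2],[0,0,0.84],58],[[0,0,-2],[0,0,0.96],58],[[0,0,-2],[0,0,1.08],58]]}}

```text
t: 35.9
tcp_pos: [0.5361, -0.1534, 0.0289]
orientation: [0.547, 0.837, -0.0, -0.001]
force: [-0.1, -0.0, 0.3]
gripper_width: 0.679
```

Run:
```python
from meas import *
o=get_obs(); print(o["tcp_pos"],o["gripper_width"]*85.4,o["force"])
plan([.536,-.1534,.030],1.5)
```

```text
[ 0.53607944 -0.15342728  0.02885331] 58.00001377975499 [-0.06024518 -0.00500234  0.30234042]
to [ 0.536 -0.153  0.03 ] shift [ 0.1 -0.1 -1.1] rot [-0.002 -0.001  0.483] rows~3.9 yaw0 1.983
```

{"fn": "apply_moves", "kwargs": {"targets": [[[0,0,0],[0,0,0.12],58],[[0,0,0],[0,0,0.24],58],[[0,0,0],[0,0,0.36],58],[[0,0,0],[0,0,0.483],58],[[0,0,0],[0,0,0.483],50],[[0,0,0],[0,0,0.483],44],[[0,0,0],[0,0,0.483],40],[[0,0,0],[0,0,0.483],36],[[0,0,0],[0,0,0.483],36],[[0,0,0],[0,0,0.483],36],[[0,0,0],[0,0,0.483],36]]}}

```text
t: 36.82
tcp_pos: [0.5359, -0.1534, 0.029]
orientation: [0.731, 0.682, -0.001, -0.001]
force: [-2.2, 1.3, 5.7]
gripper_width: 0.441
```

{"fn": "apply_moves", "kwargs": {"targets": [[[0,0,0],[0,0,0],45],[[0,0,0],[0,0,0],54],[[0,0,0],[0,0,0],56],[[0,0,0],[0,0,0],56],[[0,0,-20],[0,0,0],56],[[0,0,-50],[0,0,0],56],[[0,0,-85],[0,0,0],60],[[0,0,-125],[0,0,0],65],[[0,0,-160],[0,0,0],72],[[0,0,-170],[0,0,0],74]]}}

```text
t: 37.65
tcp_pos: [0.5381, -0.154, 0.2045]
orientation: [0.731, 0.682, 0.001, 0.002]
force: [0.3, 0.5, -0.7]
gripper_width: 0.865
```

Run:
```python
from meas import *
o=get_obs(); print(o["tcp_pos"],o["gripper_width"]*85.4,o["force"])
T,C=meas();crop(C,200,100,300,220,"p5s.png",5)
plan([.540,.2385,.2],3.07)
```

```text
[ 0.53813749 -0.15398584  0.20445434] 73.83921416980375 [ 0.33485989  0.46692264 -0.72870513]
blue area 208 xyz [0.5385 0.2389 0.035 ] gap 0.0021 topc [208.6 206.7] scenec [335.2 286.1]
blue area 326 xyz [0.433  0.1253 0.0377] gap 0.0023 topc [239.3 237.2] scenec [339.5 239.5]
to [0.54  0.238 0.2  ] shift [391.5 -24.9   1. ] rot [ 1.000e-03  3.000e-03 -1.569e+00] rows~12.6 yaw0 1.501
```

View pics/p5s.png

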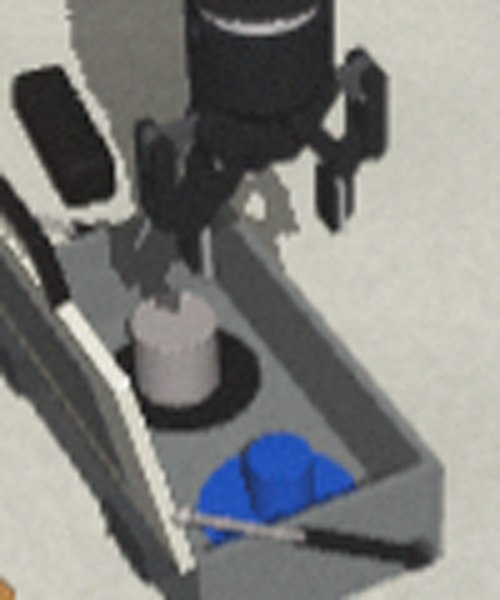

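Blue small stands on the blue disc, centred at (0.536, -0.153). Next the medium blue.

{"fn": "apply_moves", "kwargs": {"targets": [[[33,-5,0],[0,0,-0.12],70],[[66,-15,0],[0,0,-0.24],70],[[100,-20,0],[0,0,-0.36],70],[[133,-25,0],[0,0,-0.48],70],[[166,-25,0],[0,0,-0.6],70],[[200,-25,0],[0,0,-0.72],70],[[233,-25,0],[0,0,-0.84],70],[[266,-25,0],[0,0,-0.96],70],[[300,-25,0],[0,0,-1.08],70],[[333,-25,0],[0,0,-1.2],70],[[366,-25,0],[0,0,-1.32],70],[[391,-25,0],[0,0,-1.44],70]]}}

```text
t: 38.75
tcp_pos: [0.539, 0.2402, 0.1988]
orientation: [0.097, 0.995, -0.001, 0.0]
force: [0.2, -0.4, 1.4]
gripper_width: 0.825
```

Run:
```python
from meas import *
o=get_obs(); print(o["tcp_pos"])
plan([.540,.2385,.021],3.07)
```

```text
[0.53896526 0.24016874 0.19881415]
to [0.54  0.238 0.021] shift [ -1.3  -1.1 177.8] rot [-0.002  0.    -0.122] rows~4.3 yaw0 2.948
```

{"fn": "apply_moves", "kwargs": {"targets": [[[-1,-1,30],[0,0,-0.122],72],[[-1,-1,60],[0,0,-0.122],72],[[-1,-1,90],[0,0,-0.122],72],[[-1,-1,120],[0,0,-0.122],72],[[-1,-1,145],[0,0,-0.122],72],[[-1,-1,165],[0,0,-0.122],72],[[-1,-1,175],[0,0,-0.122],72],[[-1,-1,177],[0,0,-0.122],72],[[-1,-1,177],[0,0,-0.122],62],[[-1,-1,177],[0,0,-0.122],54],[[-1,-1,177],[0,0,-0.122],48],[[-1,-1,177],[0,0,-0.122],46]]}}

```text
t: 39.75
tcp_pos: [0.5405, 0.239, 0.023]
orientation: [0.036, 0.999, -0.0, 0.001]
force: [0.5, -1.2, -0.6]
gripper_width: 0.61
```

{"fn": "apply_moves", "kwargs": {"targets": [[[0,0,0],[0,0,0],46],[[0,0,0],[0,0,0],66],[[0,0,0],[0,0,0],70],[[0,0,0],[0,0,0],70],[[0,0,0],[0,0,0.12],70],[[0,0,0],[0,0,0.24],70],[[0,0,0],[0,0,0.36],70],[[0,0,0],[0,0,0.48],70],[[0,0,0],[0,0,0.6],70],[[0,0,0],[0,0,0.72],70],[[0,0,0],[0,0,0.84],70],[[0,0,0],[0,0,0.96],70]]}}

```text
t: 40.75
tcp_pos: [0.5405, 0.239, 0.0231]
orientation: [0.496, 0.868, 0.0, 0.001]
force: [0.1, 0.8, -0.7]
gripper_width: 0.816
```

Run:
```python
from meas import *
o=get_obs(); p=o["tcp_pos"];print(p,o["gripper_width"]*85.4,o["force"])
plan([p[0],p[1],.021],1.5)
crop(snapshot("scene"),270,200,390,330,"g7s.png",4.5)
```

```text
[0.54051358 0.23903425 0.02307086] 69.71322630271936 [ 0.12031729  0.84285588 -0.72141062]
to [0.541 0.239 0.021] shift [ 0.  -0.   2.1] rot [0.002 0.001 0.604] rows~4.8 yaw0 2.104
```

View pics/g7s.png

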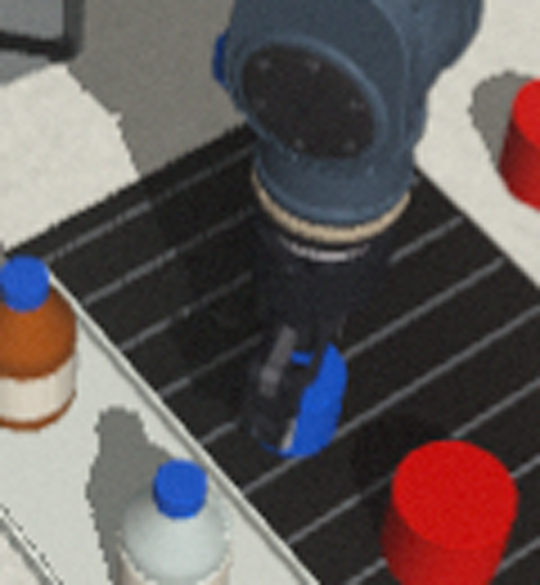

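{"fn": "apply_moves", "kwargs": {"targets": [[[0,0,0],[0.002,0.001,0.12],70],[[0,0,0],[0.002,0.001,0.24],70],[[0,0,0],[0.002,0.001,0.36],70],[[0,0,0],[0.002,0.001,0.48],70],[[0,0,0],[0.002,0.001,0.604],70],[[0,0,0],[0.002,0.001,0.604],60],[[0,0,0],[0.002,0.001,0.604],50],[[0,0,0],[0.002,0.001,0.604],45],[[0,0,0],[0.002,0.001,0.604],45],[[0,0,0],[0.002,0.001,0.604],45],[[0,0,0],[0.002,0.001,0.604],45]]}}

```text
t: 41.72
tcp_pos: [0.5407, 0.2391, 0.0236]
orientation: [0.732, 0.681, 0.0, 0.0]
force: [-1.0, -1.1, 4.9]
gripper_width: 0.616
```

Run:
```python
from meas import *
o=get_obs(); p=o["tcp_pos"];print(p,o["gripper_width"]*85.4,o["force"])
plan([.536,-.1534,.2],1.5)
```

```text
[0.54067637 0.23910739 0.0235673 ] 52.58703244010462 [-0.99356477 -1.09829429  4.85022357]
to [ 0.536 -0.153  0.2  ] shift [-391.8   24.  -176.4] rot [ 0.     0.    -0.002] rows~10.3 yaw0 1.498
```

{"fn": "apply_moves", "kwargs": {"targets": [[[0,0,-15],[0,0,0],45],[[0,0,-45],[0,0,0],45],[[0,0,-80],[0,0,0],45],[[-10,5,-118],[0,0,0],45],[[-40,8,-145],[0,0,0],45],[[-78,12,-160],[0,0,0],45],[[-117,14,-170],[0,0,0],45],[[-156,16,-170],[0,0,0],45],[[-195,18,-170],[0,0,0],45],[[-234,20,-170],[0,0,0],45],[[-273,22,-170],[0,0,0],45],[[-310,23,-170],[0,0,0],45]]}}

```text
t: 42.72
tcp_pos: [0.5406, -0.0737, 0.1937]
orientation: [0.73, 0.683, 0.0, 0.0]
force: [1.6, -1.0, -0.7]
gripper_width: 0.614
```

{"fn": "apply_moves", "kwargs": {"targets": [[[-30,0,0],[0,0,0],45],[[-60,1,0],[0,0,0],45],[[-82,1,10],[0,0,0],45],[[-82,1,40],[0,0,0],45],[[-82,1,70],[0,0,0],45],[[-82,1,95],[0,0,0],45],[[-82,1,102],[0,0,0],45],[[-82,1,102],[0,0,0],45]]}}

```text
t: 43.38
tcp_pos: [0.5347, -0.1552, 0.0899]
orientation: [0.729, 0.684, -0.001, -0.002]
force: [-0.5, 0.8, 0.7]
gripper_width: 0.615
```

Run:
```python
from meas import *
o=get_obs(); p=o["tcp_pos"];print(p,o["gripper_width"]*85.4,o["force"])
plan([.536,-.1534,.0316],1.5)
crop(snapshot("scene"),200,100,300,220,"p6s.png",5)
```

```text
[ 0.53468014 -0.15524924  0.08990125] 52.560484396330295 [-0.49106695  0.79300065  0.68612646]
to [ 0.536 -0.153  0.032] shift [ 1.9  1.4 58.3] rot [-0.004 -0.001  0.008] rows~1.4 yaw0 1.508
```

View pics/p6s.png

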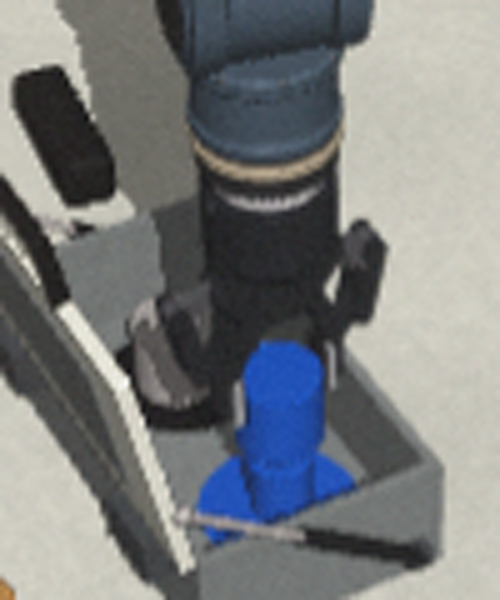

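{"fn": "apply_moves", "kwargs": {"targets": [[[2,1.5,0],[-0.004,0,0.008],45],[[2,1.5,6],[-0.004,0,0.008],45],[[2,1.5,14],[-0.004,0,0.008],45],[[2,1.5,22],[-0.004,0,0.008],45],[[2,1.5,30],[-0.004,0,0.008],45],[[2,1.5,38],[-0.004,0,0.008],45],[[2,1.5,46],[-0.004,0,0.008],45],[[2,1.5,52],[-0.004,0,0.008],45],[[2,1.5,56],[-0.004,0,0.008],45],[[2,1.5,56],[-0.004,0,0.008],45]]}}

```text
t: 44.27
tcp_pos: [0.5368, -0.1534, 0.0345]
orientation: [0.732, 0.681, 0.001, 0.0]
force: [0.0, 0.0, -0.7]
gripper_width: 0.613
```

{"fn": "apply_moves", "kwargs": {"targets": [[[0,0,1],[0,0,0],45],[[0,0,1.5],[0,0,0],45],[[0,0,1.5],[0,0,0],45]]}}

```text
t: 44.52
tcp_pos: [0.537, -0.1535, 0.0331]
orientation: [0.732, 0.681, 0.001, 0.001]
force: [-0.2, 0.4, -1.0]
gripper_width: 0.618
```

{"fn": "apply_moves", "kwargs": {"targets": [[[0,0,1],[0,0,0],45],[[0,0,2],[0,0,0],45],[[0,0,2],[0,0,0],45]]}}

```text
t: 44.77
tcp_pos: [0.5373, -0.1536, 0.0316]
orientation: [0.732, 0.681, 0.001, 0.001]
force: [0.1, -0.0, 2.2]
gripper_width: 0.621
```

Contact at the expected floor height (0.0316). Release.

{"fn": "apply_moves", "kwargs": {"targets": [[[0,0,0],[0,0,0],55],[[0,0,0],[0,0,0],62],[[0,0,0],[0,0,0],68],[[0,0,0],[0,0,0],68],[[0,0,-25],[0,0,0],68],[[0,0,-60],[0,0,0],68],[[0,0,-100],[0,0,0],75],[[0,0,-140],[0,0,0],82],[[0,0,-165],[0,0,0],84]]}}

```text
t: 45.52
tcp_pos: [0.5376, -0.1538, 0.2007]
orientation: [0.732, 0.681, 0.002, 0.003]
force: [1.0, -0.3, 0.1]
gripper_width: 0.983
```

Run:
```python
from meas import *
o=get_obs(); print(o["tcp_pos"],o["gripper_width"]*85.4,o["force"])
T,C=meas();crop(C,200,100,300,220,"p7s.png",5)
plan([.4345,.1250,.2],3.07)
```

```text
[ 0.53760731 -0.15378846  0.20066814] 83.97951332797112 [ 0.99831185 -0.27427407  0.112295  ]
blue area 326 xyz [0.4329 0.1254 0.0377] gap 0.0025 topc [239.3 237.2] scenec [339.6 239.5]
to [0.434 0.125 0.2  ] shift [ 2.710e+02 -1.244e+02 -2.000e-01] rot [ 0.007  0.01  -1.571] rows~12.6 yaw0 1.499
```

View pics/p7s.png

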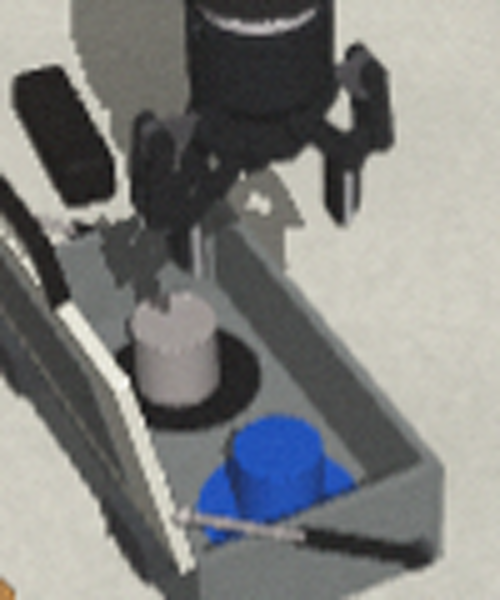

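Medium nested. Last: blue large.

{"fn": "apply_moves", "kwargs": {"targets": [[[22,-10,0],[0,0,-0.12],84],[[45,-20,0],[0,0,-0.24],84],[[68,-30,0],[0,0,-0.36],84],[[90,-40,0],[0,0,-0.48],84],[[113,-51,0],[0,0,-0.6],84],[[136,-62,0],[0,0,-0.72],84],[[158,-72,0],[0,0,-0.84],84],[[181,-83,0],[0,0,-0.96],84],[[204,-93,0],[0,0,-1.08],84],[[226,-104,0],[0,0,-1.2],84],[[249,-114,0],[0,0,-1.32],84],[[271,-124,0],[0,0,-1.44],84]]}}

```text
t: 46.62
tcp_pos: [0.434, 0.126, 0.1993]
orientation: [0.098, 0.995, -0.001, 0.005]
force: [0.4, 0.4, -0.0]
gripper_width: 0.982
```

Run:
```python
from meas import *
o=get_obs(); print(o["tcp_pos"])
plan([.4345,.1250,.1],3.07)
plan([.4345,.1250,.028],3.07)
```

```text
[0.43396883 0.12599082 0.19931896]
to [0.434 0.125 0.1  ] shift [ 0.3 -0.8 99.3] rot [-0.001  0.01  -0.125] rows~2.4 yaw0 2.945
to [0.434 0.125 0.028] shift [  1.   -0.8 171.3] rot [-0.001  0.01  -0.125] rows~4.1 yaw0 2.945
```

{"fn": "apply_moves", "kwargs": {"targets": [[[0,-1,25],[0,0.01,-0.125],84],[[0,-1,55],[0,0.01,-0.125],84],[[0,-1,85],[0,0.01,-0.125],84],[[0,-1,105],[0,0.01,-0.125],84],[[0,-1,105],[0,0.01,-0.125],84]]}}

```text
t: 47.03
tcp_pos: [0.4318, 0.124, 0.0904]
orientation: [0.036, 0.999, -0.002, -0.003]
force: [-0.8, -0.0, 0.0]
gripper_width: 0.984
```

Run:
```python
from meas import *
o=get_obs(); print(o["tcp_pos"],o["force"])
plan([.4345,.1250,.028],3.07)
crop(snapshot("scene"),290,170,390,280,"g8s.png",5)
```

```text
[0.43176887 0.12399709 0.09038226] [-0.80235311 -0.04057785  0.03535992]
to [0.434 0.125 0.028] shift [-3.1  1.4 62.4] rot [-0.004 -0.007  0.   ] rows~1.5 yaw0 3.070
```

View pics/g8s.png

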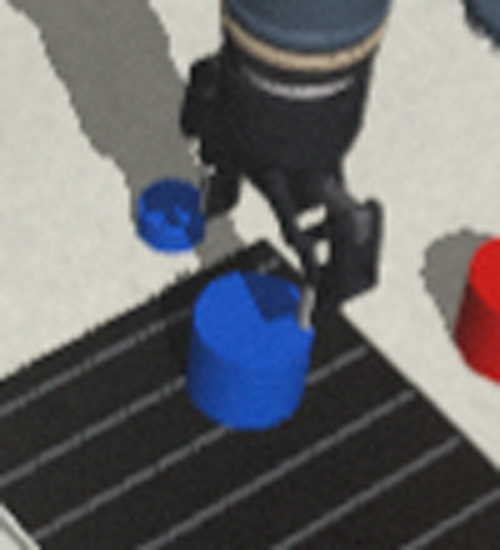

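{"fn": "apply_moves", "kwargs": {"targets": [[[-3,1.5,0],[-0.004,-0.007,0],84],[[-3,1.5,12],[-0.004,-0.007,0],84],[[-3,1.5,24],[-0.004,-0.007,0],84],[[-3,1.5,34],[-0.004,-0.007,0],84],[[-3,1.5,42],[-0.004,-0.007,0],84]]}}

```text
t: 47.5
tcp_pos: [0.437, 0.1257, 0.0513]
orientation: [0.036, 0.999, 0.001, 0.002]
force: [-0.4, -0.8, -0.1]
gripper_width: 0.983
```

{"fn": "apply_moves", "kwargs": {"targets": [[[0,0,10],[0,0,0],84],[[0,0,17],[0,0,0],84],[[0,0,20],[0,0,0],84],[[0,0,20],[0,0,0],84],[[0,0,20],[0,0,0],74],[[0,0,20],[0,0,0],68],[[0,0,20],[0,0,0],62],[[0,0,20],[0,0,0],60],[[0,0,20],[0,0,0],60]]}}

```text
t: 48.25
tcp_pos: [0.4375, 0.1257, 0.0324]
orientation: [0.036, 0.999, 0.001, 0.003]
force: [-1.9, -2.6, 10.2]
gripper_width: 0.762
```

{"fn": "apply_moves", "kwargs": {"targets": [[[0,0,0],[0,0,0],76],[[0,0,0],[0,0,0],84],[[0,0,0],[0,0,0],84],[[2,0,0],[0,0,0.12],84],[[2,0,0],[0,0,0.24],84],[[2,0,0],[0,0,0.36],84],[[2,0,0],[0,0,0.48],84],[[2,0,0],[0,0,0.6],84],[[2,0,0],[0,0,0.72],84],[[2,0,0],[0,0,0.84],84],[[2,0,0],[0,0,0.96],84],[[2,0,0],[0,0,1.08],84]]}}

```text
t: 49.25
tcp_pos: [0.4355, 0.1259, 0.0323]
orientation: [0.547, 0.837, 0.002, 0.002]
force: [-0.9, 0.2, -0.0]
gripper_width: 0.98
```

Run:
```python
from meas import *
o=get_obs(); p=o["tcp_pos"];print(p,o["gripper_width"]*85.4,o["force"])
plan([p[0],.1257,.03],1.5)
```

```text
[0.43547581 0.12586149 0.03230484] 83.71900889422187 [-0.86766353  0.21833385 -0.01757348]
to [0.435 0.126 0.03 ] shift [-0.1 -0.1  2.3] rot [ 0.006 -0.001  0.484] rows~3.9 yaw0 1.984
```

{"fn": "apply_moves", "kwargs": {"targets": [[[0,0,0],[0.006,0,0.12],84],[[0,0,1],[0.006,0,0.24],84],[[0,0,2],[0.006,0,0.36],84],[[0,0,2],[0.006,0,0.484],84],[[0,0,2],[0.006,0,0.484],74],[[0,0,2],[0.006,0,0.484],68],[[0,0,2],[0.006,0,0.484],62],[[0,0,2],[0.006,0,0.484],60],[[0,0,2],[0.006,0,0.484],60],[[0,0,2],[0.006,0,0.484],60],[[0,0,2],[0.006,0,0.484],60]]}}

```text
t: 50.17
tcp_pos: [0.4355, 0.1259, 0.0311]
orientation: [0.73, 0.683, 0.001, -0.0]
force: [-2.9, -0.5, 12.8]
gripper_width: 0.781
```

Run:
```python
from meas import *
o=get_obs(); p=o["tcp_pos"];print(p,o["gripper_width"]*85.4,o["force"])
plan([.5372,-.1536,.23],1.5)
```

```text
[0.43552159 0.12593198 0.03108322] 66.6633187481263 [-2.86576924 -0.51857466 12.82952919]
to [ 0.537 -0.154  0.23 ] shift [-272.   120.1 -199.2] rot [ 0.001 -0.001  0.005] rows~8.6 yaw0 1.505
```

{"fn": "apply_moves", "kwargs": {"targets": [[[0,0,-15],[0,0,0],60],[[0,0,-45],[0,0,0],60],[[0,0,-80],[0,0,0],60],[[0,0,-118],[0,0,0],60],[[-25,11,-150],[0,0,0],60],[[-60,26,-170],[0,0,0],60],[[-97,43,-180],[0,0,0],60],[[-134,59,-180],[0,0,0],60],[[-171,75,-180],[0,0,0],60],[[-208,92,-180],[0,0,0],60],[[-245,108,-180],[0,0,0],60],[[-272,120,-180],[0,0,0],60]]}}

```text
t: 51.17
tcp_pos: [0.5377, -0.1567, 0.2106]
orientation: [0.729, 0.685, 0.0, 0.0]
force: [-0.3, 0.5, -1.9]
gripper_width: 0.785
```

{"fn": "apply_moves", "kwargs": {"targets": [[[0,0,0],[0,0,0],60],[[0,0,0],[0,0,0],60]]}}

```text
t: 51.33
tcp_pos: [0.5377, -0.1584, 0.2097]
orientation: [0.728, 0.685, 0.0, -0.0]
force: [-0.0, 1.2, -1.5]
gripper_width: 0.775
```

Run:
```python
from meas import *
o=get_obs(); p=o["tcp_pos"];print(p,o["gripper_width"]*85.4,o["force"])
plan([.5372,-.1536,.11],1.5)
```

```text
[ 0.53768007 -0.15841509  0.209706  ] 66.21821886042993 [-0.04294588  1.21270921 -1.45421852]
to [ 0.537 -0.154  0.11 ] shift [ 4.7 -0.7 99.7] rot [-0.    -0.001  0.01 ] rows~2.4 yaw0 1.510
```

{"fn": "apply_moves", "kwargs": {"targets": [[[4.5,-0.7,15],[0,0,0.01],60],[[4.5,-0.7,40],[0,0,0.01],60],[[4.5,-0.7,70],[0,0,0.01],60],[[4.5,-0.7,95],[0,0,0.01],60],[[4.5,-0.7,108],[0,0,0.01],60],[[4.5,-0.7,108],[0,0,0.01],60]]}}

```text
t: 51.83
tcp_pos: [0.5347, -0.1518, 0.0988]
orientation: [0.73, 0.683, -0.001, -0.003]
force: [-0.9, -0.2, -0.8]
gripper_width: 0.777
```

{"fn": "apply_moves", "kwargs": {"targets": [[[0,0,0],[0,0,0],60],[[0,0,0],[0,0,0],60]]}}

```text
t: 52.0
tcp_pos: [0.5346, -0.1508, 0.0995]
orientation: [0.73, 0.684, -0.001, -0.003]
force: [0.5, 0.1, -0.4]
gripper_width: 0.784
```

Run:
```python
from meas import *
o=get_obs(); p=o["tcp_pos"];print(p,o["gripper_width"]*85.4,o["force"])
plan([.5372,-.1536,.0391],1.5)
crop(snapshot("scene"),200,100,300,220,"p8s.png",5)
```

```text
[ 0.53458056 -0.15084348  0.09946484] 66.93091903457136 [ 0.51633081  0.09000028 -0.41532008]
to [ 0.537 -0.154  0.039] shift [-2.7  3.2 60.3] rot [-0.006 -0.003  0.006] rows~1.5 yaw0 1.506
```

View pics/p8s.png

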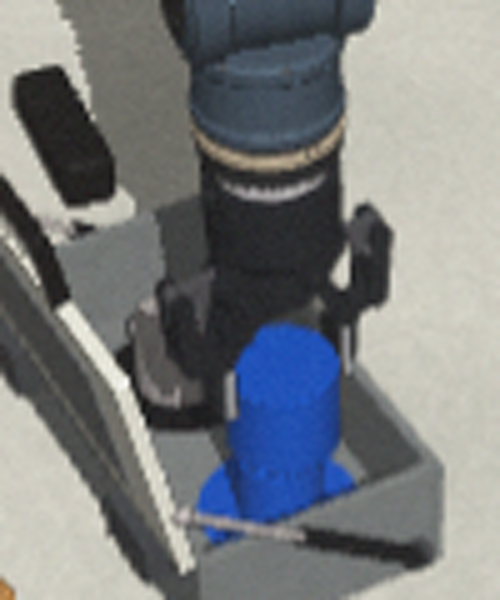

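{"fn": "apply_moves", "kwargs": {"targets": [[[-2,2,0],[-0.005,-0.003,0.006],60],[[-2.7,2.7,0],[-0.005,-0.003,0.006],60],[[-2.7,2.7,0],[-0.005,-0.003,0.006],60]]}}

```text
t: 52.3
tcp_pos: [0.5382, -0.1543, 0.1007]
orientation: [0.732, 0.681, 0.0, 0.001]
force: [0.1, -0.1, -0.7]
gripper_width: 0.777
```

Run:
```python
from meas import *
plan([.5372,-.1536,.0391],1.5)
```

```text
to [ 0.537 -0.154  0.039] shift [ 0.7 -1.2 61.6] rot [ 0.002  0.001 -0.   ] rows~1.5 yaw0 1.500
```

{"fn": "apply_moves", "kwargs": {"targets": [[[0.5,-0.8,0],[0,0,0],60],[[0.5,-0.8,8],[0,0,0],60],[[0.5,-0.8,16],[0,0,0],60],[[0.5,-0.8,24],[0,0,0],60],[[0.5,-0.8,32],[0,0,0],60],[[0.5,-0.8,40],[0,0,0],60],[[0.5,-0.8,48],[0,0,0],60],[[0.5,-0.8,54],[0,0,0],60],[[0.5,-0.8,59],[0,0,0],60],[[0.5,-0.8,59],[0,0,0],60]]}}

```text
t: 53.13
tcp_pos: [0.537, -0.1537, 0.0405]
orientation: [0.732, 0.681, -0.0, 0.0]
force: [-0.8, -0.0, -2.1]
gripper_width: 0.785
```

{"fn": "apply_moves", "kwargs": {"targets": [[[0,0,1],[0,0,0],60],[[0,0,2],[0,0,0],60],[[0,0,2],[0,0,0],60]]}}

```text
t: 53.38
tcp_pos: [0.5371, -0.1538, 0.0392]
orientation: [0.732, 0.681, -0.0, 0.001]
force: [-2.3, 0.2, 3.7]
gripper_width: 0.782
```

{"fn": "apply_moves", "kwargs": {"targets": [[[0,0,0],[0,0,0],72],[[0,0,0],[0,0,0],76],[[0,0,0],[0,0,0],79],[[0,0,0],[0,0,0],79],[[0,0,-25],[0,0,0],79],[[0,0,-60],[0,0,0],79],[[0,0,-100],[0,0,0],79],[[0,0,-140],[0,0,0],79],[[0,-20,-170],[0,0,0],79],[[0,-60,-190],[0,0,0],79],[[0,-95,-190],[0,0,0],79],[[0,-130,-190],[0,0,0],79]]}}

```text
t: 54.38
tcp_pos: [0.4064, -0.1443, 0.2303]
orientation: [0.732, 0.682, 0.0, 0.002]
force: [0.1, -0.0, 0.7]
gripper_width: 0.925
```

Run:
```python
from meas import *
o=get_obs(); p=o["tcp_pos"];print(p,o["gripper_width"]*85.4,o["force"],o["t"])
crop(snapshot("scene"),180,80,300,220,"p9s.png",4.2)
crop(snapshot("top"),140,120,420,290,"p9t.png",2.8)
```

```text
[ 0.40640458 -0.14425206  0.23032534] 79.00739097879779 [ 0.05522228 -0.01327896  0.68922621] 54.3833
```

View pics/p9s.png

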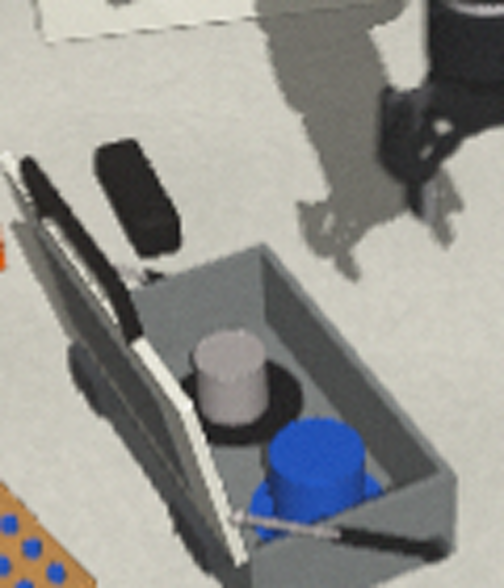

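View pics/p9t.png

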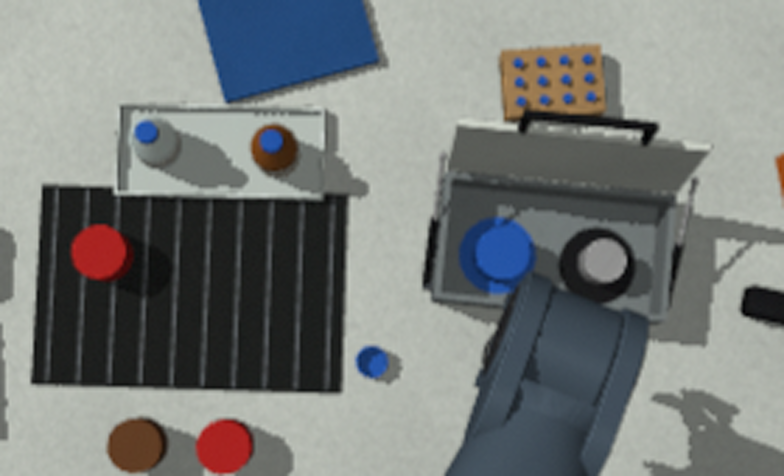

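Both nests are on their discs: the steel pair at (603,259) and the blue trio at (503,252) in the top crop. The lid is still open. Now locate the raised bar to close it.

Run:
```python
from meas import *
T=snapshot("top");C=snapshot("scene")
crop(T,310,140,400,200,"bt.png",7);crop(C,170,110,230,180,"bs.png",7)
X=tri(T,(140+523/2.8,120+119/2.8),C,(180+130/4.2,80+325/4.2)); Y=tri(T,(140+655/2.8,120+130/2.8),C,(180+28/4.2,80+165/4.2))
print(X,Y,(X[0]+Y[0])/2)
plan([.665,-.226,.36],1.5);plan([.58,-.226,.36],1.5)
```

```text
(array([ 0.66670969, -0.15382212,  0.25227138]), np.float64(0.007940150666359003)) (array([ 0.65633451, -0.29896234,  0.27828602]), np.float64(0.0018845673526861099)) [ 0.6615221  -0.22639223  0.2652787 ]
to [ 0.665 -0.226  0.36 ] shift [ -63.1  263.4 -129.5] rot [ 0.003  0.001 -0.001] rows~7.2 yaw0 1.499
to [ 0.58  -0.226  0.36 ] shift [ -69.2  178.6 -129.7] rot [ 0.003  0.001 -0.001] rows~5.5 yaw0 1.499
```

View pics/bt.png

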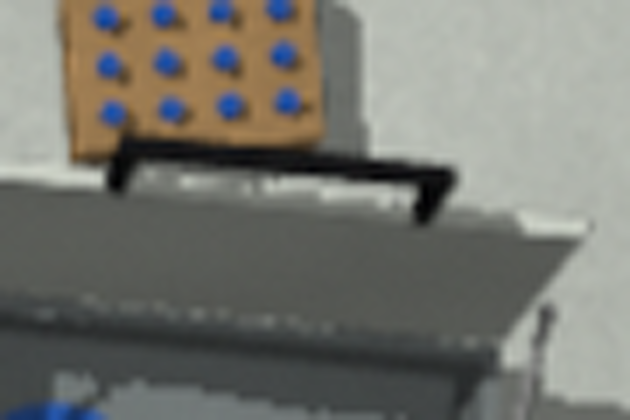

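View pics/bs.png

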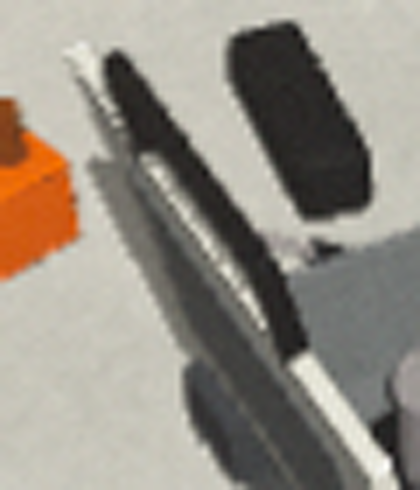

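{"fn": "apply_moves", "kwargs": {"targets": [[[0,0,-35],[0,0,0],36],[[0,0,-75],[0,0,0],36],[[-10,30,-110],[0,0,0],36],[[-20,65,-130],[0,0,0],36],[[-30,100,-130],[0,0,0],36],[[-40,140,-130],[0,0,0],36],[[-50,180,-130],[0,0,0],36],[[-58,220,-130],[0,0,0],36],[[-63,250,-130],[0,0,0],36],[[-63,263,-130],[0,0,0],36],[[-63,263,-130],[0,0,0],36]]}}

```text
t: 55.5
tcp_pos: [0.6685, -0.2262, 0.3558]
orientation: [0.732, 0.682, -0.0, -0.0]
force: [-0.2, -0.4, -0.7]
gripper_width: 0.423
```

Run:
```python
from meas import *
o=get_obs(); p=o["tcp_pos"];print(p,o["gripper_width"]*85.4,o["force"],o["joints"])
T=snapshot("top")
print(plane(T,(351.4,162.9),.278))
C=snapshot("scene");crop(C,150,50,290,190,"c1s.png",4.2)
plan([.664,-.226,.259],1.5)
```

```text
[ 0.66846435 -0.22622637  0.35583671] 36.119990795911164 [-0.19692352 -0.41230047 -0.65044217] [-3.26101769e-01  6.26326786e-01  9.30688911e-01  1.87586669e+00
 -5.19924837e-04  1.31575406e+00]
[ 0.66613307 -0.22956941  0.278     ]
to [ 0.664 -0.226  0.259] shift [-0.2 -1.8 99.4] rot [ 0.001  0.001 -0.   ] rows~2.4 yaw0 1.500
```

View pics/c1s.png

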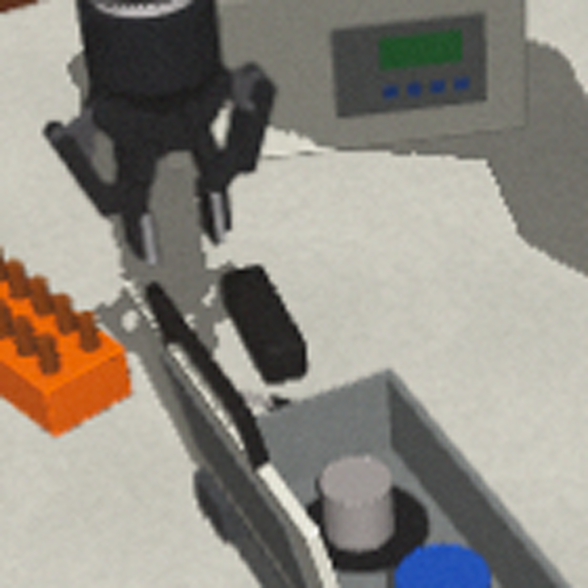

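{"fn": "apply_moves", "kwargs": {"targets": [[[0,-2,20],[0,0,0],36],[[0,-2,45],[0,0,0],36],[[0,-2,60],[0,0,0],36],[[0,-2,70],[0,0,0],36],[[0,-2,70],[0,0,0],36]]}}

```text
t: 56.02
tcp_pos: [0.6621, -0.2253, 0.2872]
orientation: [0.732, 0.681, -0.001, -0.0]
force: [-0.3, 0.1, -0.1]
gripper_width: 0.421
```

{"fn": "apply_moves", "kwargs": {"targets": [[[0,0,8],[0,0,0],36],[[0,0,15],[0,0,0],36],[[0,0,22],[0,0,0],36],[[0,0,25],[0,0,0],36]]}}

```text
t: 56.35
tcp_pos: [0.6617, -0.2252, 0.2619]
orientation: [0.732, 0.681, -0.001, -0.0]
force: [-0.9, -0.1, -0.8]
gripper_width: 0.414
```

Run:
```python
from meas import *
o=get_obs(); p=o["tcp_pos"];print(p,o["gripper_width"]*85.4,o["force"])
C=snapshot("scene");crop(C,150,70,250,170,"c2s.png",5.5)
R=Ro.from_quat(o["orientation"])
ca=np.array([np.cos(.07),-np.sin(.07),0])
hb=np.array([.623,-.2236,.08])
for th in np.arange(1.75,.3,-.1):
    b=hb+ca*(-.202*np.cos(th+.03))+np.array([0,0,.202*np.sin(th+.03)])
    print(th.round(2),b.round(3),(R.inv().apply(b-np.array([0,0,.019])-p)*1000).round(1))
```

```text
[ 0.66174623 -0.22524921  0.26194864] 35.34153160566796 [-0.88428436 -0.13169371 -0.77468851]
1.75 [ 0.665 -0.227  0.278] [-1.1  3.2  3.3]
1.65 [ 0.645 -0.225  0.281] [ -1.1 -16.7   0.2]
1.55 [ 0.625 -0.224  0.282] [ -1.1 -36.9  -1. ]
1.45 [ 0.605 -0.222  0.281] [ -1.1 -57.1  -0.1]
1.35 [ 0.585 -0.221  0.278] [ -1.2 -77.1   2.7]
1.25 [ 0.565 -0.22   0.274] [ -1.2 -96.7   7.6]
1.15 [ 0.546 -0.218  0.267] [  -1.2 -115.7   14.4]
1.05 [ 0.528 -0.217  0.258] [  -1.2 -133.9   23. ]
0.95 [ 0.511 -0.216  0.248] [  -1.3 -151.2   33.4]
0.85 [ 0.495 -0.215  0.236] [  -1.3 -167.4   45.5]
0.75 [ 0.48  -0.214  0.222] [  -1.3 -182.3   59.2]
0.65 [ 0.466 -0.213  0.207] [  -1.3 -195.7   74.2]
0.55 [ 0.454 -0.212  0.191] [  -1.3 -207.6   90.6]
0.45 [ 0.444 -0.211  0.173] [  -1.3 -217.8  108. ]
0.35 [ 0.436 -0.21   0.155] [  -1.3 -226.2  126.4]
```

View pics/c2s.png

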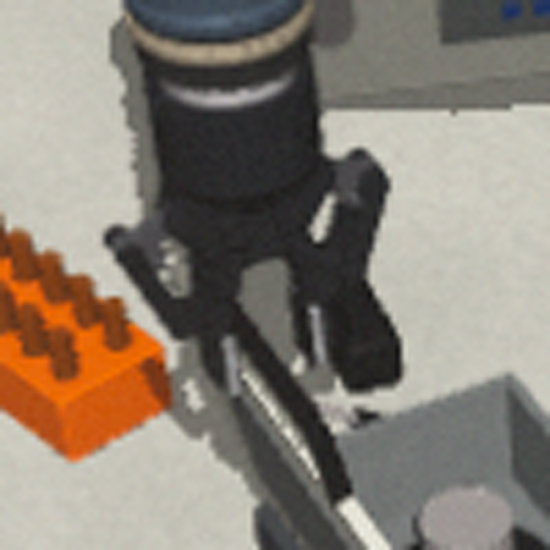

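The bar lies between the fingers. Pulling it over in an arc with the far finger, no squeeze.

{"fn": "apply_moves", "kwargs": {"targets": [[[0,-9,3],[0,0,0],36],[[0,-19,2],[0,0,0],36],[[0,-29,0],[0,0,0],36],[[0,-39,-1],[0,0,0],36],[[0,-49,-1],[0,0,0],36],[[0,-59,-1],[0,0,0],36],[[0,-69,0],[0,0,0],36],[[0,-79,1],[0,0,0],36],[[0,-89,3],[0,0,0],36],[[0,-99,5],[0,0,0],36],[[0,-109,8],[0,0,0],36],[[0,-118,11],[0,0,0],36]]}}

```text
t: 57.4
tcp_pos: [0.5442, -0.2169, 0.2516]
orientation: [0.732, 0.681, -0.0, 0.0]
force: [1.7, -0.5, 0.3]
gripper_width: 0.42
```

Run:
```python
from meas import *
o=get_obs(); p=o["tcp_pos"];print(p,o["gripper_width"]*85.4,o["force"])
C=snapshot("scene");crop(C,170,70,290,190,"c3s.png",4.8)
R=Ro.from_quat(o["orientation"])
ca=np.array([np.cos(.07),-np.sin(.07),0])
hb=np.array([.623,-.2236,.08])
for th in np.arange(1.25,.3,-.1):
    b=hb+ca*(-.202*np.cos(th+.03)-.012)+np.array([0,0,.202*np.sin(th+.03)])
    print(th.round(2),(R.inv().apply(b-np.array([0,0,.019])-p)*1000).round(1))
```

```text
[ 0.54415789 -0.21690866  0.25160577] 35.8871290601438 [ 1.68943671 -0.52818367  0.3087181 ]
1.25 [-1.2  9.2 -2.9]
1.15 [-1.2 -9.8  3.8]
1.05 [ -1.2 -28.1  12.5]
0.95 [ -1.2 -45.4  22.9]
0.85 [ -1.2 -61.6  34.9]
0.75 [ -1.2 -76.5  48.6]
0.65 [ -1.2 -89.9  63.6]
0.55 [  -1.2 -101.8   79.9]
0.45 [  -1.2 -112.    97.3]
0.35 [  -1.2 -120.5  115.7]
```

View pics/c3s.png

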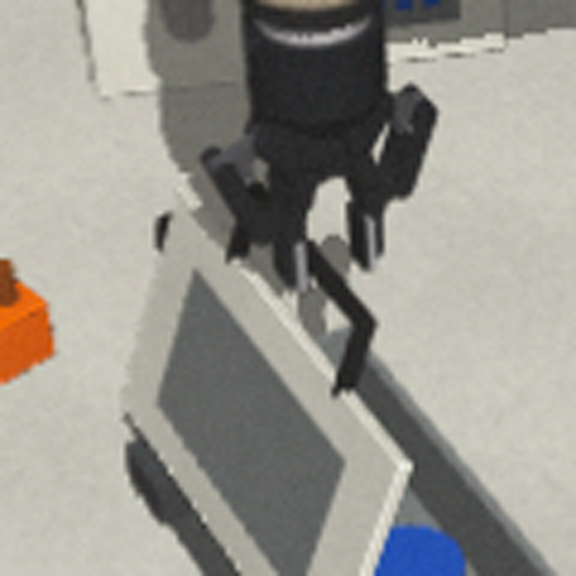

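{"fn": "apply_moves", "kwargs": {"targets": [[[-1,-10,3],[0,0,0],36],[[-1,-19,8],[0,0,0],36],[[-1,-28,12],[0,0,0],36],[[-1,-37,17],[0,0,0],36],[[-1,-45,23],[0,0,0],36],[[-1,-54,29],[0,0,0],36],[[-1,-62,35],[0,0,0],36],[[-1,-69,41],[0,0,0],36],[[-1,-77,48],[0,0,0],36],[[-1,-83,56],[0,0,0],36],[[-1,-90,63],[0,0,0],36],[[-1,-100,70],[0,0,0],36]]}}

```text
t: 58.45
tcp_pos: [0.4477, -0.2111, 0.1815]
orientation: [0.732, 0.682, 0.003, 0.003]
force: [41.8, 0.5, -31.0]
gripper_width: 0.424
```

Run:
```python
from meas import *
o=get_obs(); p=o["tcp_pos"];print(p,o["gripper_width"]*85.4,o["force"])
C=snapshot("scene");crop(C,170,70,290,190,"c4s.png",4.8)
```

```text
[ 0.44770361 -0.21114608  0.18152545] 36.234688558033525 [ 41.79618023   0.51246394 -31.01489303]
```

View pics/c4s.png

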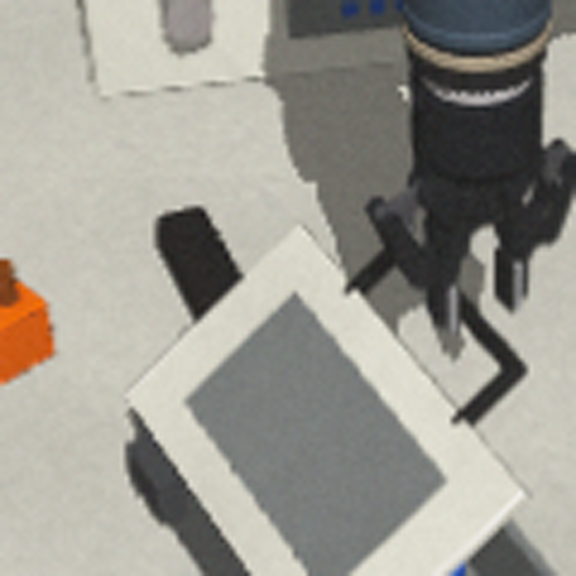

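The lid is well below balance, and the finger is now loading the bar (42 N). Ease back, then withdraw upward and let it sink.

{"fn": "apply_moves", "kwargs": {"targets": [[[0,8,0],[0,0,0],36],[[0,10,0],[0,0,0],40],[[0,8,-25],[0,0,0],40],[[0,4,-60],[0,0,0],40],[[0,0,-95],[0,0,0],40],[[0,0,-110],[0,0,0],40],[[0,-30,-110],[0,0,0],30],[[0,-60,-110],[0,0,0],20],[[0,-60,-110],[0,0,0],10],[[0,-60,-110],[0,0,0],5],[[0,-60,-110],[0,0,0],5],[[0,-60,-110],[0,0,0],5]]}}

```text
t: 59.5
tcp_pos: [0.3872, -0.207, 0.29]
orientation: [0.731, 0.682, 0.003, 0.003]
force: [0.1, 0.6, 0.1]
gripper_width: 0.06
```

{"fn": "apply_moves", "kwargs": {"targets": [[[0,0,0],[0,0,0],5],[[0,0,0],[0,0,0],5],[[0,0,0],[0,0,0],5],[[0,0,0],[0,0,0],5],[[0,0,0],[0,0,0],5],[[0,0,0],[0,0,0],5],[[0,0,0],[0,0,0],5],[[0,0,0],[0,0,0],5],[[0,0,0],[0,0,0],5],[[0,0,0],[0,0,0],5],[[0,0,0],[0,0,0],5],[[0,0,0],[0,0,0],5]]}}

```text
t: 60.5
tcp_pos: [0.3872, -0.207, 0.2901]
orientation: [0.732, 0.682, 0.003, 0.003]
force: [-0.0, 0.3, -0.3]
gripper_width: 0.064
```

Run:
```python
from meas import *
o=get_obs(); p=o["tcp_pos"];print(p,o["gripper_width"]*85.4,o["force"])
C=snapshot("scene");crop(C,170,70,310,230,"c5s.png",3.7)
```

```text
[ 0.38718595 -0.20702372  0.29005654] 5.496019523491863 [-0.00693935  0.28870543 -0.28564185]
```

View pics/c5s.png

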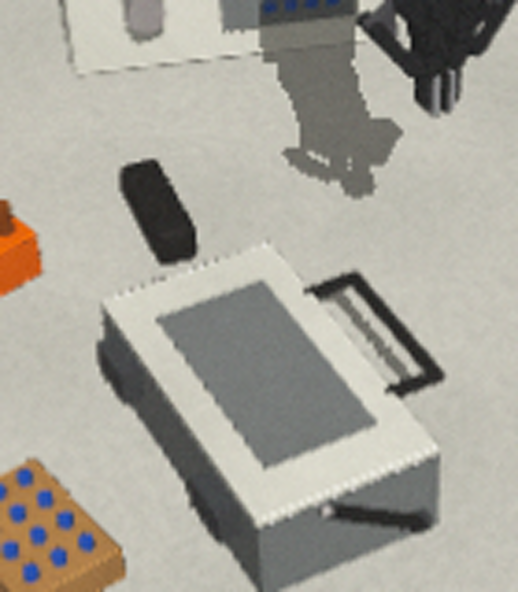

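{"fn": "apply_moves", "kwargs": {"targets": [[[0,-30,-20],[0,0,0],5],[[0,-60,-30],[0,0,0],5],[[0,-60,-30],[0,0,0],5],[[0,-60,-30],[0,0,0],5],[[0,-60,-30],[0,0,0],5],[[0,-60,-30],[0,0,0],5],[[0,-60,-30],[0,0,0],5],[[0,-60,-30],[0,0,0],5],[[0,-60,-30],[0,0,0],5],[[0,-60,-30],[0,0,0],5],[[0,-60,-30],[0,0,0],5],[[0,-60,-30],[0,0,0],5]]}}

```text
t: 61.55
tcp_pos: [0.3271, -0.2028, 0.3195]
orientation: [0.731, 0.682, 0.003, 0.003]
force: [-0.0, -0.3, -0.4]
gripper_width: 0.058
```

Run:
```python
from meas import *
C=snapshot("scene")["color"];A=cv2.imread("pics/scene0.png");A=cv2.resize(A,(560,420),interpolation=cv2.INTER_AREA)
# bar region & lid front region
for (x0,y0,x1,y1) in [(250,140,296,180),(195,130,290,232)]:
    a=np.float32(cv2.cvtColor(A[y0:y1,x0:x1],6));b=np.float32(cv2.cvtColor(C[y0:y1,x0:x1],6))
    print(cv2.phaseCorrelate(a,b,cv2.createHanningWindow((x1-x0,y1-y0),cv2.CV_32F)))
S=snapshot("scene")
# expected shift of bar for 0.04 rad
print(proj(S,[.4225,-.21,.086]),proj(S,[.4225,-.21,.094]))
cv2.imwrite("pics/f1.png",np.hstack([cv2.resize(A[120:240,180:310],None,fx=3,fy=3),cv2.resize(C[120:240,180:310],None,fx=3,fy=3)]))
cv2.imwrite("pics/f1s.png",C)
```

```text
((-0.028706327701968348, 0.2393282710608311), 0.838836527739962)
((-0.0831265367299352, -0.08045112369914165), 0.5619518845169632)
[275.33459499 158.23588539] [275.33729728 156.29349918]
```

View pics/f1.png

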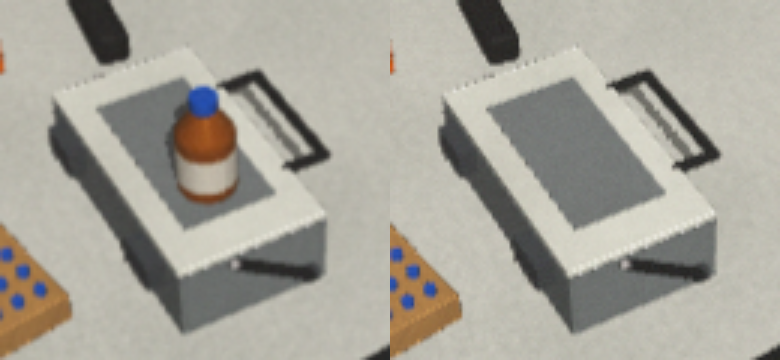

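View pics/f1s.png

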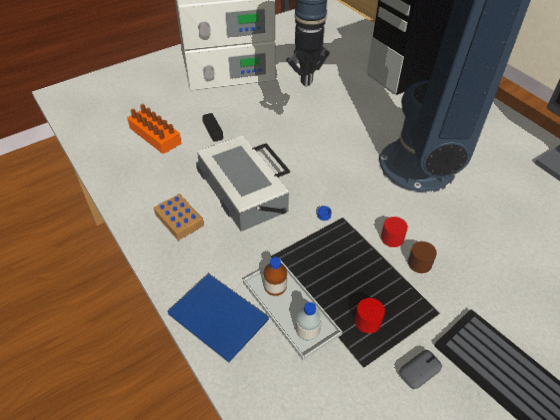

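The lid matches its initial shut picture to 0.24 px in the bar region, where 0.04 rad would be about 1.9 px upward. The amber bottle stands in the tray, the bystanders are unmoved, and the arm is clear. Handing in.

Run:
```python
from cell import finish_job
print(finish_job())
```

```text
the job is handed in; nothing more can be done
None
```

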